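# Clear the pour-over bar: basket on its hook, canisters in the crate

## Task

Clear up the coffee bar: first take the metal basket off the wooden crate and hang it by its handle on the hook of the stand, so that it hangs freely and still. Then stand every coffee canister upright on the floor of the crate, one to a cell. Leave the kettle, the dripper and the mug where they are.

Things in the scene. Friction and masses are not known exactly. Their poses are not given: they have to be found in the camera images.
- crate: Light wooden crate, open on top, 182 (its x) x 270 (its y) x 70 mm high, fixed to the counter; 6 mm walls and floor, and 6 mm dividers whose tops are 60 mm above the counter, make 2 (along x) x 3 (along y) square cells, 82 mm wide inside and 88 mm apart. Origin: centre of its underside, z up.
- cell0 (a point): Centre of the inner floor (6 mm above the counter) of one of the six crate cells, at crate x -44 mm, y -88 mm.
- cell1 (a point): Centre of the inner floor (6 mm above the counter) of one of the six crate cells, at crate x -44 mm, y +0 mm.
- cell2 (a point): Centre of the inner floor (6 mm above the counter) of one of the six crate cells, at crate x -44 mm, y +88 mm.
- cell3 (a point): Centre of the inner floor (6 mm above the counter) of one of the six crate cells, at crate x +44 mm, y -88 mm.
- cell4 (a point): Centre of the inner floor (6 mm above the counter) of one of the six crate cells, at crate x +44 mm, y +0 mm.
- cell5 (a point): Centre of the inner floor (6 mm above the counter) of one of the six crate cells, at crate x +44 mm, y +88 mm.
- basket: Small open metal basket, 100 (its x) x 150 (its y) x 50 mm high, 0.25 kg, with a rigid dark arched handle over its middle: a round bar 10 mm thick, in the basket's y-z plane, with legs at y = +-72 mm and a level top stretch along y from -55 to +55 mm whose axis is 135 mm above the underside. It starts standing on the dividers of the crate. Origin: centre of its underside, z up.
- basket_bar (a point): Middle of the level top stretch of the basket's handle (on the bar's axis).
- hook_stand: Stand fixed to the counter: dark wooden base 150 x 150 x 12 mm, upright steel post 18 mm thick, 210 mm high, and one steel hook 12 mm thick that runs level from the top of the post 134 mm along the stand's -x, its top edge 206 mm above the counter, and ends in an upturned tip whose top is 232 mm above the counter. Origin: under the post, on the counter; z up.
- hook_seat (a point): The point where the axis of the basket's handle bar lies when it hangs halfway along the level part of the hook: 75 mm from the post's axis along the stand's -x, 211 mm above the counter. The hook runs along the point's x axis; tip at x = -67 mm, post face at x = +66 mm.
- tall1: Tall round metal coffee canister, 66 mm diameter, 105 mm high to the flat lid, and on the lid a dark wooden knob 26 mm in diameter and 32 mm high (137 mm in all); 0.2 to 0.4 kg, heavy at the bottom. May be absent. Origin: centre of its underside, z up the canister to the knob.
- tall2: Tall round metal coffee canister, 66 mm diameter, 105 mm high to the flat lid, and on the lid a dark wooden knob 26 mm in diameter and 32 mm high (137 mm in all); 0.2 to 0.4 kg, heavy at the bottom. May be absent. Origin: centre of its underside, z up the canister to the knob.
- tall3: Tall round metal coffee canister, 66 mm diameter, 105 mm high to the flat lid, and on the lid a dark wooden knob 26 mm in diameter and 32 mm high (137 mm in all); 0.2 to 0.4 kg, heavy at the bottom. May be absent. Origin: centre of its underside, z up the canister to the knob.
- short1: Short round metal coffee canister, 66 mm diameter, 80 mm high to the flat lid, and on the lid a dark wooden knob 26 mm in diameter and 32 mm high (112 mm in all); 0.2 to 0.4 kg, heavy at the bottom. May be absent. Origin: centre of its underside, z up the canister to the knob.
- short2: Short round metal coffee canister, 66 mm diameter, 80 mm high to the flat lid, and on the lid a dark wooden knob 26 mm in diameter and 32 mm high (112 mm in all); 0.2 to 0.4 kg, heavy at the bottom. May be absent. Origin: centre of its underside, z up the canister to the knob.
- short3: Short round metal coffee canister, 66 mm diameter, 80 mm high to the flat lid, and on the lid a dark wooden knob 26 mm in diameter and 32 mm high (112 mm in all); 0.2 to 0.4 kg, heavy at the bottom. May be absent. Origin: centre of its underside, z up the canister to the knob.
- kettle: Copper gooseneck kettle at the far left, 124 mm wide, 140 mm high, a bystander. Origin: centre of its underside.
- dripper: White ceramic coffee dripper, 110 mm wide, 75 mm high, a bystander at the far side. Origin: centre of its underside.
- mug: White mug, 80 mm wide, 90 mm high, a bystander at the far side. Origin: centre of its underside.
Things that resemble listed ones, but are neither listed nor needed, are in the scene too. What is shaped like the basket but purple is not meant.

How it is judged:
On the way, in this order (a step that is already met when the one before it is completed fails the run):
1. the basket hangs by its handle on the hook, let go (x of basket_bar in the frame of hook_seat between -0.055 and 0.055 m and y of basket_bar in the frame of hook_seat between -0.045 and 0.045 m and z of basket_bar in the frame of hook_seat between -0.012 and 0.02 m and angle between basket's own z axis and vertical below 0.5 rad and contact force between basket and hook_stand above 0.8 N and contact force between basket and the fingers below 0.2 N and linear speed of basket below 0.06 m/s), for 0.3 s.
2. every canister present stands upright in a cell of the crate, let go (x of tall1 in the frame of crate between -0.09 and 0.09 m and y of tall1 in the frame of crate between -0.134 and 0.134 m and z of tall1 in the frame of crate between 0 and 0.015 m and angle between each of tall1, tall2, tall3, short1, short2, short3's own z axis and vertical below 0.12 rad and linear speed of each of tall1, tall2, tall3, short1, short2, short3 below 0.04 m/s and contact force between each of tall1, tall2, tall3, short1, short2, short3 and the fingers below 0.2 N and x of tall2 in the frame of crate between -0.09 and 0.09 m and y of tall2 in the frame of crate between -0.134 and 0.134 m and z of tall2 in the frame of crate between 0 and 0.015 m and x of tall3 in the frame of crate between -0.09 and 0.09 m and y of tall3 in the frame of crate between -0.134 and 0.134 m and z of tall3 in the frame of crate between 0 and 0.015 m and x of short1 in the frame of crate between -0.09 and 0.09 m and y of short1 in the frame of crate between -0.134 and 0.134 m and z of short1 in the frame of crate between 0 and 0.015 m and x of short2 in the frame of crate between -0.09 and 0.09 m and y of short2 in the frame of crate between -0.134 and 0.134 m and z of short2 in the frame of crate between 0 and 0.015 m and x of short3 in the frame of crate between -0.09 and 0.09 m and y of short3 in the frame of crate between -0.134 and 0.134 m and z of short3 in the frame of crate between 0 and 0.015 m), for 0.2 s.
At the end, for the whole second after the job is handed in: The basket hangs by its handle on the level part of the hook (hook within 45 mm of the bar's middle, tilt under 0.5 rad), let go and at rest; every canister present stands upright (within 0.12 rad) on the crate floor, one to a cell, let go and at rest (all of step 1 and all of step 2); the robot touches nothing.
It fails at once if the kettle is pushed more than 40 mm from its place or tipped over (distance of kettle from where it was at the start of the episode above 0.04 m or angle between kettle's own z axis and vertical above 0.7 rad).
It fails at once if the dripper is pushed more than 40 mm from its place or tipped over (distance of dripper from where it was at the start of the episode above 0.04 m or angle between dripper's own z axis and vertical above 0.7 rad).
It fails at once if the mug is pushed more than 40 mm from its place or tipped over (distance of mug from where it was at the start of the episode above 0.04 m or angle between mug's own z axis and vertical above 0.7 rad).
Of tall1, tall2, tall3, short1, short2, short3 only 5 to 6 are there at a start; the rules pass over those that are not, and their reading is None.
At some moment in a run one of tall1, tall2, tall3, short1, short2, short3 may be knocked a few centimetres aside while the robot is not near it.
It also fails if it takes over 192 s, if anything falls off the work surface, if the arm or the gripper's body presses on something with over 40 N, if the wrist force passes 120 N, or if a joint passes its speed limit or range.

## Robot

A 6-joint arm with a two-finger parallel gripper is mounted at the origin on the work surface. World frame = base frame: x ahead of the robot, y to its left, z up, the work surface at z = 0. Lengths are in m, angles in rad, forces in N, time in s.
With the tool pointing down it reaches from about 0.325 to 0.85 m from the base axis. Payload 15.5 kg.
Tool frame: the origin (TCP) lies between the finger pads; the fingertips stand 8 mm ahead of it and the grasp point (between the pads) lies 11 mm behind it; z points along the fingers, y is the line along which they close (so a half turn about z gives the same grasp; the last joint's range is limited). The gripper opens to 91 mm and grips with 3 to 60 N. Pads are 32 mm wide; open, the fingers measure 118 mm over their backs; the gripper's body (76 mm by 178 mm) begins 60 mm behind the grasp point.
Start: joints at [-1.381, 0.494, 1.345, -0, 1.302, -0.096], TCP at [0.176, -0.6, 0.222] pointing down, gripper open.
Joint ranges: [-2.91, 2.91], [-0.82, 2.16], [0.22, 2.67], [-1.22, 4.37], [0.12, 2.79], [-3.08, 3.08]. Speed limits (rad/s): [1.89, 1.89, 2.57, 3.01, 3.01, 3.01].

## Interface

Orientations are given as a unit quaternion [x, y, z, w].
In Python, from rig import env gives the robot as it stands.
- The arm moves only by the tool drive_tool, never from a script. Its argument "commands" is a list of rows, each a list of 3 entries, a list of its own where there are three numbers: the shift along the tool's x, y, z in mm, then the turn, a rotation vector about the tool's x, y, z in rad, then the opening, from 0 (shut) to 1 (fully open). A call has 1 to 10 rows; each row shifts and turns the commanded pose from where the row before left it, along the tool's axes as they then stand; what a row does not reach is not made up. A row lasts 1/8 s, in which the tool goes at most 62.5 mm and 10.7 degrees, less where a joint would pass 70% of its speed; a pose out of reach is approached as far as the arm can. A call with a gripper value outside its range is refused whole. The fingers move at their own pace and stop on an object; the grip force is fixed at half the most. Time passes only in rows, so rows that do not move let the fingers close. It gives the time, the measured TCP pose, the force, the opening and the grip force at its end, in the units of the state.
- env.read_state(): the state, without advancing time (a new reading comes with each control period).
- env.read_camera(name): name is "scene" or "top"; returns the picture (480x640x3 uint8, red, green, blue); there is no depth.
- env.camera_info(name): a dict with "mtx" (3x3 intrinsics, pixels), "k1" (the pictures are not rectified: a ray, as slopes to the right and down, at radius r is drawn at 1 + k1 r^2 times it, then the intrinsics apply), "origin" and "rotation" of the camera in the world. Camera axes: x right, y down, z forward; pixel columns grow to the right and rows downward; lengths in m; the calibration is good to about 2 mm. A picture is of the moment at which its call begins. camera_info takes no time and is no camera call.
- env.job_done(): hands the job in; it is judged then, once.
Trained networks look in the newest picture that a camera, given by its name, has taken for a name from the list of things; names that differ only in an ending like _2 or _b are one class to them, and where a whole thing is asked for, a point or a joint stands for the part that bears it (a point fixed in the world has none). Each returns a list of dicts, best first, with "p" (0 to 1); they miss things now and then, are a little off and sometimes report something else, mostly with a low value. They report only what shows in the picture. A call takes as long as a camera call. They do not tell look-alikes from the thing itself.
- env.boxes_of(camera, target): "box" ([centre column, centre row, width, height] in pixels, round what is visible of it).
- env.place_of(camera, target): "uv" ([column, row] in pixels: a listed point, or the origin of a listed thing).
The state is a dict: "time_s": time; "joints": joint angles; "dq": joint speeds; "joint_efforts": joint torques, N m; "tcp_pos": TCP position; "eef_rot": TCP orientation; "force": force on the tool from outside, world axes, zero at the start; "torque": the same for the moment, N m; "opening": opening from 0.0 (shut) to 1.0 (fully open); "grasp_force": force on a finger pad.
Only numpy, scipy, OpenCV 4.12 (cv2) and the standard library are available. Lean on these libraries where they do the work, as an engineer would, in place of code of your own. Each camera call takes 0.05 s, during which the arm holds its last target. There are 200 camera calls.

## Working session

There is one attempt and no reset: what is moved stays moved. The work goes in short steps, Python scripts to look and compute and a tool call to move; the robot and the scene stay as the last step left them, time stands still between calls to the robot, and variables do not carry over. Pictures are saved under pics/ and viewed, at most 14 in all, crops included, and the job is handed in when it is done.

Besides the shell and the picture viewer there is one more tool, called after "Emit:" by a JSON object that holds its "name" and its "arguments". drive_tool: Moves the arm, as the interface text tells. Its arguments: {"type":"object","properties":{"commands":{"type":"array"}},"required":["commands"]}

```bash
mkdir -p pics
cat > h.py <<'E'
import numpy as np, cv2, os
from scipy.spatial.transform import Rotation as R
from rig import env
def save(cam,name):
    im=env.read_camera(cam); cv2.imwrite(f'pics/{name}.png',im[:,:,::-1]); return im
def ray(cam,uv):
    i=env.camera_info(cam); m=np.array(i['mtx']); k=i['k1']
    d=np.array([(uv[0]-m[0,2])/m[0,0],(uv[1]-m[1,2])/m[1,1]]); s=d.copy()
    for _ in range(30): s=d/(1+k*(s@s))
    return np.array(i['origin']),np.array(i['rotation'])@np.array([s[0],s[1],1])
def at(cam,uv,z):
    o,d=ray(cam,uv); return o+d*(z-o[2])/d[2]
def proj(cam,p):
    i=env.camera_info(cam); m=np.array(i['mtx']); q=np.array(i['rotation']).T@(np.array(p)-np.array(i['origin']))
    s=q[:2]/q[2]; s=s*(1+i['k1']*(s@s)); return np.array([m[0,0]*s[0]+m[0,2],m[1,1]*s[1]+m[1,2]])
E
python3 - <<'E'
from h import *
np.set_printoptions(precision=3,suppress=True)
s=env.read_state();print(s)
for c in('scene','top'):
    save(c,c+'0'); i=env.camera_info(c);print(c,i)
    for t in['crate','basket','basket_bar','hook_stand','hook_seat','tall1','short1','kettle','dripper','mug','cell0','cell2','cell3','cell5','cell1','cell4']:
        print(t,[(round(d['p'],2),np.round(d['uv']).tolist()) for d in env.place_of(c,t)])
E
```

```text
{'time_s': 0.0, 'joints': array([-1.38 ,  0.494,  1.346, -0.   ,  1.303, -0.095]), 'dq': array([ 0.001,  0.001, -0.   , -0.   ,  0.002,  0.   ]), 'joint_efforts': array([  0.003, -87.881, -38.185,   0.071,   0.053,  -0.   ]), 'tcp_pos': array([ 0.176, -0.599,  0.221]), 'eef_rot': array([ 0.99 ,  0.142, -0.   , -0.001]), 'force': array([ 0.226, -0.44 ,  0.289]), 'torque': array([-0.027, -0.029,  0.046]), 'grasp_force': 0.0, 'opening': 0.9980213696319783}
scene {'mtx': array([[460.911,   0.   , 320.535],
       [  0.   , 460.911, 241.65 ],
       [  0.   ,   0.   ,   1.   ]]), 'k1': -0.006651248218907356, 'origin': array([ 1.064, -0.865,  1.039]), 'rotation': array([ 0.88 ,  0.213, -0.091, -0.415])}
crate [(0.7, [322.0, 232.0]), (0.48, [311.0, 217.0])]
basket [(0.88, [318.0, 224.0]), (0.85, [373.0, 194.0])]
basket_bar [(0.9, [322.0, 192.0]), (0.63, [254.0, 282.0]), (0.57, [380.0, 168.0])]
hook_stand [(0.81, [192.0, 392.0]), (0.45, [365.0, 296.0])]
hook_seat [(0.86, [171.0, 314.0])]
tall1 [(0.78, [252.0, 282.0]), (0.73, [291.0, 334.0]), (0.68, [235.0, 305.0]), (0.56, [321.0, 233.0])]
sh
[... 2249 characters left out ...]
0])]
cell3 [(0.96, [224.0, 280.0]), (0.96, [248.0, 245.0]), (0.9, [218.0, 256.0]), (0.76, [282.0, 271.0]), (0.74, [252.0, 276.0]), (0.63, [275.0, 236.0]), (0.39, [317.0, 180.0])]
cell5 [(0.96, [224.0, 280.0]), (0.96, [248.0, 245.0]), (0.9, [218.0, 256.0]), (0.76, [282.0, 271.0]), (0.74, [252.0, 276.0]), (0.63, [275.0, 236.0]), (0.39, [317.0, 180.0])]
cell1 [(0.96, [224.0, 280.0]), (0.96, [248.0, 245.0]), (0.9, [218.0, 256.0]), (0.76, [282.0, 271.0]), (0.74, [252.0, 276.0]), (0.63, [275.0, 236.0]), (0.39, [317.0, 180.0])]
cell4 [(0.96, [224.0, 280.0]), (0.96, [248.0, 245.0]), (0.9, [218.0, 256.0]), (0.76, [282.0, 271.0]), (0.74, [252.0, 276.0]), (0.63, [275.0, 236.0]), (0.39, [317.0, 180.0])]
```

```bash
sed -i "s/np.array(i\['rotation'\])/R.from_quat(i['rotation']).as_matrix()/" h.py
python3 - <<'E'
from h import *
a=cv2.imread('pics/top0.png')[130:390,100:540]; cv2.imwrite('pics/t0c.png',cv2.resize(a,(792,468),interpolation=cv2.INTER_CUBIC))
a=cv2.imread('pics/scene0.png')[150:420,120:420]; cv2.imwrite('pics/s0c.png',cv2.resize(a,(660,594),interpolation=cv2.INTER_CUBIC))
np.set_printoptions(precision=3,suppress=True)
for n,uv,z in [('cell',(224,280),.006),('cell',(248,245),.006),('c',(218,256),.006),('c',(282,271),.006),('c',(252,276),.006),('c',(275,236),.006),('bar',(251,255),.195),('bas',(256,258),.06),('pbar',(134,230),.135),('stand',(486,266),0),('seat',(492,283),.211),('t',(399,221),0),('t',(353,284),0),('s',(396,249),0),('s',(349,248),0),('s',(345,210),0),('s',(278,238),0),('ket',(242,190),0),('dr',(316,178),0),('mug',(390,171),0)]: print(n,at('top',uv,z))
for n,uv,z in [('bar',(322,192),.195),('stand',(192,392),0),('seat',(171,314),.211),('t',(252,282),0),('t',(291,334),0),('t',(235,305),0),('s',(323,304),0),('s',(269,322),0),('s',(287,291),0)]: print('scene',n,at('scene',uv,z))
E
```

```text
cell [0.44  0.374 0.006]
cell [0.547 0.304 0.006]
c [0.512 0.394 0.006]
c [0.47  0.2   0.006]
c [0.454 0.29  0.006]
c [0.575 0.223 0.006]
bar [0.507 0.274 0.195]
bas [0.505 0.274 0.06 ]
pbar [0.575 0.617 0.135]
stand [ 0.495 -0.423  0.   ]
seat [ 0.44  -0.378  0.211]
t [ 0.628 -0.153  0.   ]
t [ 0.435 -0.015  0.   ]
s [ 0.543 -0.144  0.   ]
s [ 0.543 -0.001  0.   ]
s [0.659 0.012 0.   ]
s [0.57  0.214 0.   ]
ket [0.715 0.328 0.   ]
dr [0.756 0.102 0.   ]
mug [ 0.782 -0.125  0.   ]
scene bar [0.506 0.282 0.195]
scene stand [ 0.496 -0.421  0.   ]
scene seat [ 0.435 -0.37   0.211]
scene t [ 0.412 -0.02   0.   ]
scene t [ 0.626 -0.144  0.   ]
scene t [ 0.421 -0.127  0.   ]
scene s [0.655 0.001 0.   ]
scene s [ 0.547 -0.136  0.   ]
scene s [ 0.531 -0.003  0.   ]
```

View pics/t0c.png

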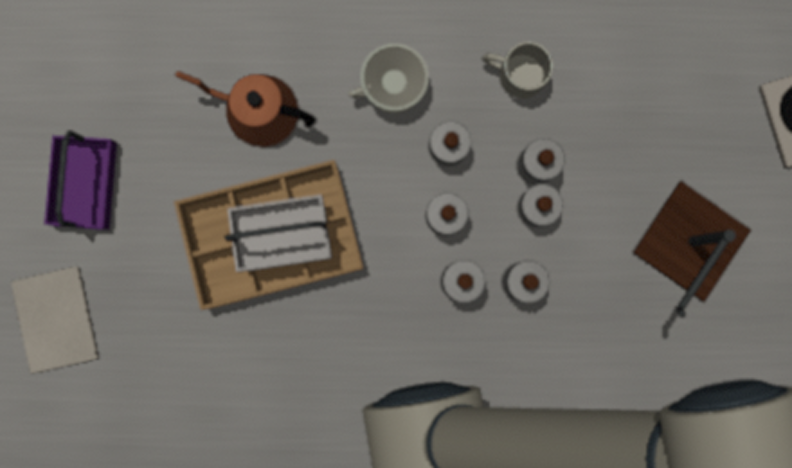

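View pics/s0c.png

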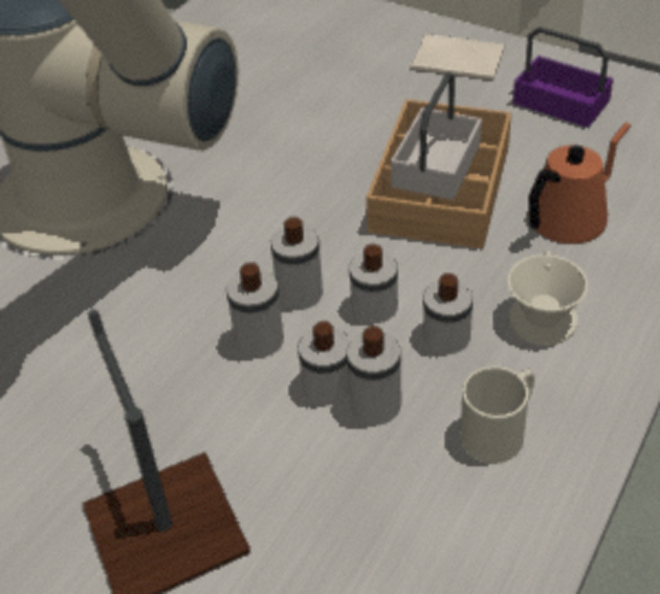

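```bash
cat >> h.py <<'E'
def knobs(cam,im=None):
    "centroids of dark-brown knob blobs"
    if im is None: im=env.read_camera(cam)
    i=im.astype(int); m=((i[...,0]-i[...,2]>22)&(i[...,0]<125)).astype(np.uint8)
    n,l,s,c=cv2.connectedComponentsWithStats(m)
    return [(c[k],s[k,4]) for k in range(1,n) if 15<s[k,4]<400]
E
python3 - <<'E'
from h import *
from scipy.optimize import least_squares as LS
np.set_printoptions(precision=3,suppress=True)
T=cv2.imread('pics/top0.png')[:,:,::-1];S=cv2.imread('pics/scene0.png')[:,:,::-1]
nom={'T1':(.425,-.017,.137),'T2':(.627,-.15,.137),'T3':(.42,-.127,.137),'S1':(.657,.006,.112),'S2':(.545,-.14,.112),'S3':(.54,-.002,.112)}
kt,ks=knobs('top',T),knobs('scene',S)
print(len(kt),len(ks))
for n,(x,y,h) in nom.items():
    z=h-.012
    r=[]
    for cam,k in(('top',kt),('scene',ks)):
        e=proj(cam,(x,y,z)); c=min(k,key=lambda q:np.linalg.norm(q[0]-e)); r+=[at(cam,c[0],z)[:2],c[1],np.round(np.linalg.norm(c[0]-e),1)]
    print(n,r)
c2=lambda u,v:(100+u/1.8,130+v/1.8)
# crate: image corners of the top rim
cor=[c2(178,203),c2(337,163),c2(367,270),c2(203,308)]
P=np.array([at('top',c,.07)[:2] for c in cor]);print(P,np.linalg.norm(np.roll(P,-1,0)-P,axis=1))
L=np.array([[.091,.135],[.091,-.135],[-.091,-.135],[-.091,.135]])
f=lambda q:((L@np.array([[np.cos(q[2]),np.sin(q[2])],[-np.sin(q[2]),np.cos(q[2])]])+q[:2])-P).ravel()
s=LS(f,[.5,.28,0]);q=s.x;print('crate',q,s.fun)
for k in range(6):
    a=np.array([-.044 if k<3 else .044,(k%3-1)*.088]);print('cell',k,a@np.array([[np.cos(q[2]),np.sin(q[2])],[-np.sin(q[2]),np.cos(q[2])]])+q[:2])
for n,uv,z in[('barL',(233,237),.193),('barR',(328,224),.193),('bk',(229,208),.11),('bk',(325,196),.11),('bk',(332,260),.11),('bk',(237,270),.11),('post',(730,236),.21),('tip',(666,333),.232),('b',(682,181),.012),('b',(751,231),.012),('b',(703,300),.012),('b',(634,252),.012)]: print(n,at('top',c2(*uv),z))
c3=lambda u,v:(120+u/2.2,150+v/2.2)
for n,uv,z in[('tip',(95,313),.232),('post',(133,411),.21)]:print('scene',n,at('scene',c3(*uv),z))
E
```

```text
10 17
T1 [array([ 0.429, -0.021]), np.int32(43), np.float64(1.9), array([ 0.426, -0.018]), np.int32(64), np.float64(0.3)]
T2 [array([ 0.626, -0.147]), np.int32(45), np.float64(1.2), array([ 0.624, -0.144]), np.int32(92), np.float64(1.9)]
T3 [array([ 0.43 , -0.124]), np.int32(47), np.float64(3.6), array([ 0.427, -0.12 ]), np.int32(78), np.float64(3.5)]
S1 [array([0.654, 0.002]), np.int32(44), np.float64(1.6), array([0.652, 0.007]), np.int32(62), np.float64(1.7)]
S2 [array([ 0.554, -0.148]), np.int32(43), np.float64(4.2), array([ 0.553, -0.146]), np.int32(87), np.float64(2.7)]
S3 [array([0.537, 0.005]), np.int32(44), np.float64(2.7), array([0.536, 0.008]), np.int32(71), np.float64(2.5)]
[[0.546 0.441]
 [0.616 0.184]
 [0.444 0.132]
 [0.377 0.395]] [0.266 0.18  0.271 0.175]
crate [0.496 0.288 0.262] [ 0.002  0.001  0.003 -0.003 -0.001  0.002 -0.005 -0.   ]
cell 0 [0.476 0.192]
cell 1 [0.453 0.277]
cell 2 [0.43  0.362]
cell 3 [0.561 0.215]
cell 4 [0.538 0.3  ]
cell 5 [0.515 0.385]
barL [0.488 0.333 0.193]
barR [0.51  0.19  0.193]
bk [0.537 0.352 0.11 ]
bk [0.559 0.2   0.11 ]
bk [0.458 0.187 0.11 ]
bk [0.439 0.336 0.11 ]
post [ 0.5   -0.417  0.21 ]
tip [ 0.354 -0.312  0.232]
b [ 0.602 -0.398  0.012]
b [ 0.519 -0.519  0.012]
b [ 0.401 -0.434  0.012]
b [ 0.481 -0.315  0.012]
scene tip [ 0.389 -0.337  0.232]
scene post [ 0.499 -0.412  0.21 ]
```

```bash
cat >> h.py <<'E'
def legs(*goals,start=None):
    "goals (x,y,z,yaw_deg) -> per leg: shift in tool axes (mm) at the yaw before it, rows at <=50 mm, then turn about tool z"
    s=env.read_state(); M=R.from_quat(s['eef_rot']).as_matrix(); p=np.array(s['tcp_pos']); w=np.arctan2(M[1,0],M[0,0])
    print('now',np.round(p,4),'yaw',round(np.degrees(w),1),'tilt',np.round(M[2],3),'t',round(s['time_s'],1),'F',np.round(s['force'],1),'open',round(s['opening'],2),'grip',round(s['grasp_force'],1))
    for g in goals:
        d=(np.array(g[:3])-p)*1000; c,k=np.cos(w),np.sin(w)
        t=np.array([d[0]*c+d[1]*k,d[0]*k-d[1]*c,-d[2]]); n=max(1,int(np.ceil(np.linalg.norm(t)/50)))
        nw=w if len(g)<4 or g[3] is None else np.radians(g[3]); a=-(nw-w)
        print('leg',np.round(t,0),'rows',n,'each',np.round(t/n,1),'turn z',round(a,3)); p=np.array(g[:3]);w=nw
E
python3 - <<'E'
from h import *
legs((.176,-.6,.33),(.497,.3015,.33,98.5),(.497,.3015,.184))
E
```

```text
now [ 0.1762 -0.5996  0.2219] yaw 16.4 tilt [-0.  0. -1.] t 1.7 F [-0.2  0.4 -0.3] open 1.0 grip 0.0
leg [  -0.    0. -108.] rows 3 each [ -0.1   0.1 -36. ] turn z -0.0
leg [ 562. -774.   -0.] rows 20 each [ 28.1 -38.7  -0. ] turn z -1.433
leg [  0.   0. 146.] rows 3 each [ 0.   0.  48.7] turn z -0.0
```

Emit:
{"name": "drive_tool", "arguments": {"commands": [[[0,0,-36],[0,0,0],1],[[0,0,-36],[0,0,0],1],[[0,0,-36],[0,0,0],1],[[28,-39,0],[0,0,0],1],[[28,-39,0],[0,0,0],1],[[28,-39,0],[0,0,0],1],[[28,-39,0],[0,0,0],1],[[28,-39,0],[0,0,0],1],[[28,-39,0],[0,0,0],1],[[28,-39,0],[0,0,0],1]]}}

```text
time_s: 2.95
tcp_pos: [0.2875, -0.281, 0.3301]
eef_rot: [0.99, 0.142, 0.0, 0.0]
force: [0.8, -0.2, 0.4]
opening: 0.997
grasp_force: 0.0
```

Emit:
{"name": "drive_tool", "arguments": {"commands": [[[28,-39,0],[0,0,0],1],[[28,-39,0],[0,0,0],1],[[28,-39,0],[0,0,0],1],[[28,-39,0],[0,0,0],1],[[28,-39,0],[0,0,0],1],[[28,-39,0],[0,0,0],1],[[28,-39,0],[0,0,0],1],[[28,-39,0],[0,0,0],1],[[28,-39,0],[0,0,0],1],[[28,-39,0],[0,0,0],1]]}}

```text
time_s: 4.2
tcp_pos: [0.4463, 0.1724, 0.3301]
eef_rot: [0.99, 0.143, 0.0, 0.0]
force: [0.5, -0.7, 0.7]
opening: 0.998
grasp_force: 0.0
```

Emit:
{"name": "drive_tool", "arguments": {"commands": [[[28,-39,0],[0,0,0],1],[[28,-39,0],[0,0,0],1],[[28,-39,0],[0,0,0],1],[[0,0,0],[0,0,-0.179],1],[[0,0,0],[0,0,-0.179],1],[[0,0,0],[0,0,-0.179],1],[[0,0,0],[0,0,-0.179],1],[[0,0,0],[0,0,-0.179],1],[[0,0,0],[0,0,-0.179],1],[[0,0,0],[0,0,-0.179],1]]}}

```text
time_s: 5.45
tcp_pos: [0.4936, 0.3066, 0.3299]
eef_rot: [0.716, 0.698, -0.0, -0.0]
force: [0.2, 0.0, -0.0]
opening: 1.002
grasp_force: 0.0
```

Emit:
{"name": "drive_tool", "arguments": {"commands": [[[0,0,0],[0,0,-0.179],1],[[0,0,0],[0,0,0],1],[[0,0,0],[0,0,0],1]]}}

```text
time_s: 5.82
tcp_pos: [0.4936, 0.3066, 0.33]
eef_rot: [0.655, 0.756, 0.0, 0.0]
force: [0.5, 0.0, 0.4]
opening: 0.998
grasp_force: 0.0
```

Run:
```python
from h import *
legs((.497,.3015,.33,98.5),(.497,.3015,.184))
```

```text
now [0.4936 0.3066 0.33  ] yaw 98.2 tilt [-0.  0. -1.] t 5.8 F [0.5 0.  0.4] open 1.0 grip 0.0
leg [-6.  3. -0.] rows 1 each [-5.5  2.7 -0. ] turn z -0.006
leg [  0.   0. 146.] rows 3 each [ 0.   0.  48.7] turn z -0.0
```

Emit:
{"name": "drive_tool", "arguments": {"commands": [[[-6,3,36],[0,0,0],1],[[0,0,40],[0,0,0],1],[[0,0,40],[0,0,0],1],[[0,0,30],[0,0,0],1],[[0,0,0],[0,0,0],0],[[0,0,0],[0,0,0],0],[[0,0,0],[0,0,0],0],[[0,0,0],[0,0,0],0],[[0,0,0],[0,0,0],0],[[0,0,0],[0,0,0],0]]}}

```text
time_s: 7.08
tcp_pos: [0.4975, 0.3011, 0.1841]
eef_rot: [0.653, 0.757, 0.0, 0.0]
force: [0.5, -0.2, -0.3]
opening: 0.372
grasp_force: 0.0
```

Emit:
{"name": "drive_tool", "arguments": {"commands": [[[0,0,0],[0,0,0],0],[[0,0,0],[0,0,0],0],[[0,0,0],[0,0,0],0]]}}

```text
time_s: 7.45
tcp_pos: [0.4973, 0.301, 0.1838]
eef_rot: [0.653, 0.757, -0.0, -0.0]
force: [-0.5, -0.4, -1.9]
opening: 0.099
grasp_force: 30.0
```

Run:
```python
from h import *
legs()
a=save('scene','s1')[150:300,250:450,::-1]; cv2.imwrite('pics/s1c.png',cv2.resize(a,(800,600),interpolation=cv2.INTER_CUBIC))
```

```text
now [0.4973 0.301  0.1838] yaw 98.4 tilt [-0. -0. -1.] t 7.5 F [-0.5 -0.4 -1.9] open 0.1 grip 30.0
```

View pics/s1c.png

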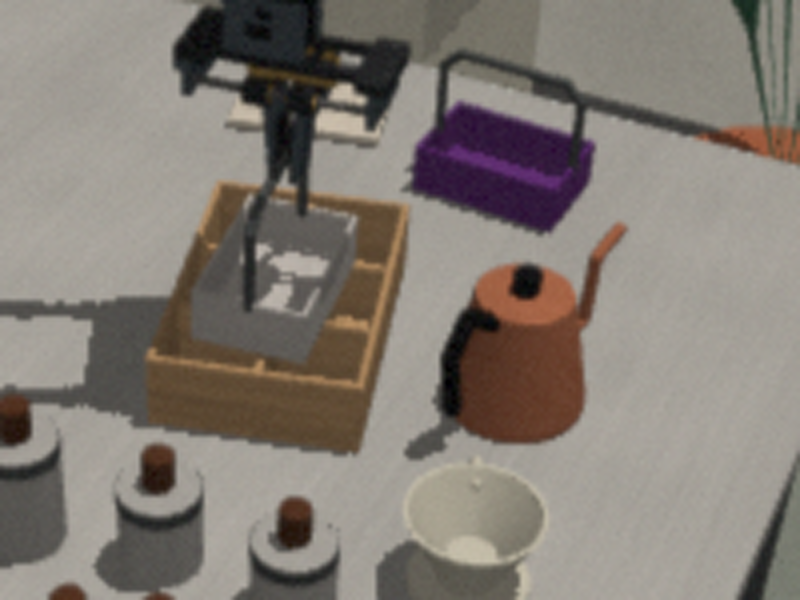

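Emit:
{"name": "drive_tool", "arguments": {"commands": [[[0,0,-20],[0,0,0],0],[[0,0,-40],[0,0,0],0],[[0,0,-40],[0,0,0],0],[[0,0,-40],[0,0,0],0],[[0,0,-6],[0,0,0.08],0],[[0,0,0],[0,0,0.14],0],[[0,0,0],[0,0,0.14],0],[[0,0,0],[0,0,0.14],0],[[0,0,0],[0,0,0.14],0],[[0,0,0],[0,0,0.12],0]]}}

```text
time_s: 8.75
tcp_pos: [0.4973, 0.301, 0.3296]
eef_rot: [0.889, 0.459, -0.0, -0.0]
force: [0.5, 0.1, -3.6]
opening: 0.099
grasp_force: 30.0
```

Run:
```python
from h import *
legs((.497,.301,.33,54.9),(.356,-.274,.33,54.9),(.356,-.274,.245),(.4586,-.345,.245),(.4586,-.345,.2))
```

```text
now [0.4973 0.301  0.3296] yaw 54.6 tilt [-0. -0. -1.] t 8.8 F [ 0.5  0.1 -3.6] open 0.1 grip 30.0
leg [-0. -0. -0.] rows 1 each [-0.2 -0.2 -0.4] turn z -0.005
leg [-552.  215.   -0.] rows 12 each [-46.   17.9  -0. ] turn z -0.0
leg [ 0.  0. 85.] rows 2 each [ 0.   0.  42.5] turn z -0.0
leg [  1. 125.  -0.] rows 3 each [ 0.3 41.6 -0. ] turn z -0.0
leg [ 0.  0. 45.] rows 1 each [ 0.  0. 45.] turn z -0.0
```

Holding the basket (about 2.5–3.6 N). Move to the pre-hook point with gentle start and end.

Emit:
{"name": "drive_tool", "arguments": {"commands": [[[-20,8,0],[0,0,0],0],[[-40,16,0],[0,0,0],0],[[-46,18,0],[0,0,0],0],[[-46,18,0],[0,0,0],0],[[-46,18,0],[0,0,0],0],[[-46,18,0],[0,0,0],0],[[-46,18,0],[0,0,0],0],[[-46,18,0],[0,0,0],0],[[-46,18,0],[0,0,0],0],[[-46,18,0],[0,0,0],0]]}}

```text
time_s: 10.0
tcp_pos: [0.3872, -0.1472, 0.3299]
eef_rot: [0.887, 0.461, 0.0, 0.0]
force: [1.9, -0.1, -2.6]
opening: 0.1
grasp_force: 30.0
```

Emit:
{"name": "drive_tool", "arguments": {"commands": [[[-46,18,0],[0,0,0],0],[[-40,16,0],[0,0,0],0],[[-26,9,0],[0,0,0],0],[[-12,4,0],[0,0,0],0],[[0,0,0],[0,0,0],0],[[0,0,0],[0,0,0],0],[[0,0,30],[0,0,0],0],[[0,0,30],[0,0,0],0],[[0,0,25],[0,0,0],0],[[0,0,0],[0,0,0],0]]}}

```text
time_s: 11.25
tcp_pos: [0.3553, -0.2726, 0.2439]
eef_rot: [0.887, 0.461, -0.0, -0.002]
force: [0.1, -0.1, -2.3]
opening: 0.101
grasp_force: 30.0
```

Run:
```python
from h import *
legs((.4586,-.345,.245,54.9),(.4586,-.345,.2))
a=save('scene','s2')[240:450,60:340,::-1]; cv2.imwrite('pics/s2c.png',cv2.resize(a,(800,600),interpolation=cv2.INTER_CUBIC))
save('top','t2')
for c in('scene','top'):
    for t in('basket_bar','hook_seat'): print(c,t,[(round(d['p'],2),at(c,d['uv'],.256 if t[0]=='b' else .211).round(3)) for d in env.place_of(c,t)])
```

```text
now [ 0.3553 -0.2726  0.2439] yaw 55.0 tilt [ 0.001 -0.003 -1.   ] t 11.2 F [ 0.1 -0.1 -2.3] open 0.1 grip 30.0
leg [  0. 126.  -1.] rows 3 each [ 0.  42.1 -0.4] turn z 0.001
leg [ 0.  0. 45.] rows 1 each [ 0.  0. 45.] turn z -0.0
scene basket_bar [(0.97, array([0.651, 0.413, 0.256])), (0.93, array([ 0.34 , -0.292,  0.256]))]
scene hook_seat [(0.67, array([ 0.446, -0.377,  0.211])), (0.43, array([0.78 , 0.09 , 0.211])), (0.18, array([0.623, 0.154, 0.211]))]
top basket_bar [(0.89, array([0.565, 0.582, 0.256]))]
top hook_seat [(0.88, array([ 0.437, -0.367,  0.211]))]
```

View pics/s2c.png

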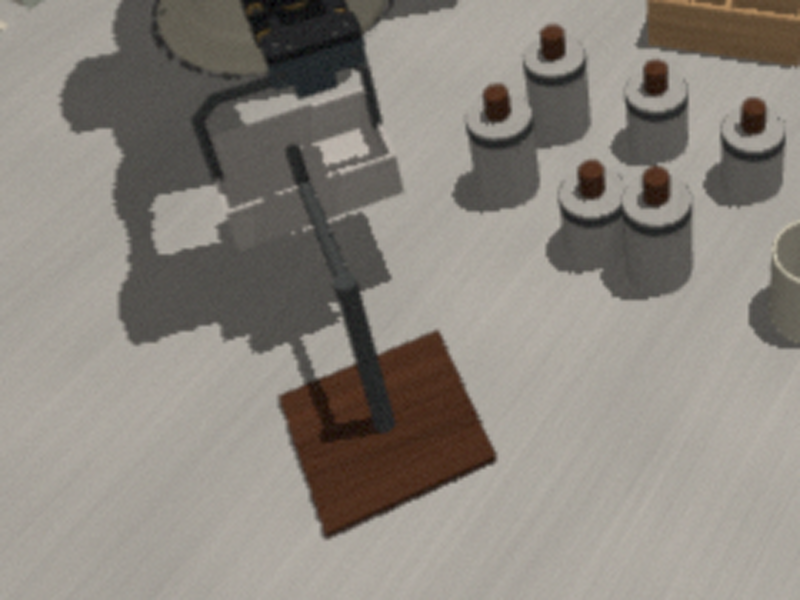

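Emit:
{"name": "drive_tool", "arguments": {"commands": [[[5,20,0],[0,0,0],0],[[0,30,0],[0,0,0],0],[[0,30,0],[0,0,0],0],[[0,25,0],[0,0,0],0],[[0,15,0],[0,0,0],0],[[0,6,0],[0,0,0],0],[[0,0,0],[0,0,0],0],[[0,0,0],[0,0,0],0]]}}

```text
time_s: 12.55
tcp_pos: [0.4611, -0.3421, 0.245]
eef_rot: [0.888, 0.461, -0.0, -0.0]
force: [1.1, 0.4, -2.2]
opening: 0.097
grasp_force: 30.0
```

Run:
```python
from h import *
legs((.4586,-.345,.2,54.9))
a=save('scene','s3')[240:450,60:340,::-1]; cv2.imwrite('pics/s3c.png',cv2.resize(a,(800,600),interpolation=cv2.INTER_CUBIC))
```

```text
now [ 0.4611 -0.3421  0.245 ] yaw 54.9 tilt [-0. -0. -1.] t 12.6 F [ 1.1  0.4 -2.2] open 0.1 grip 30.0
leg [-4. -0. 45.] rows 1 each [-3.8 -0.4 45. ] turn z -0.0
```

View pics/s3c.png

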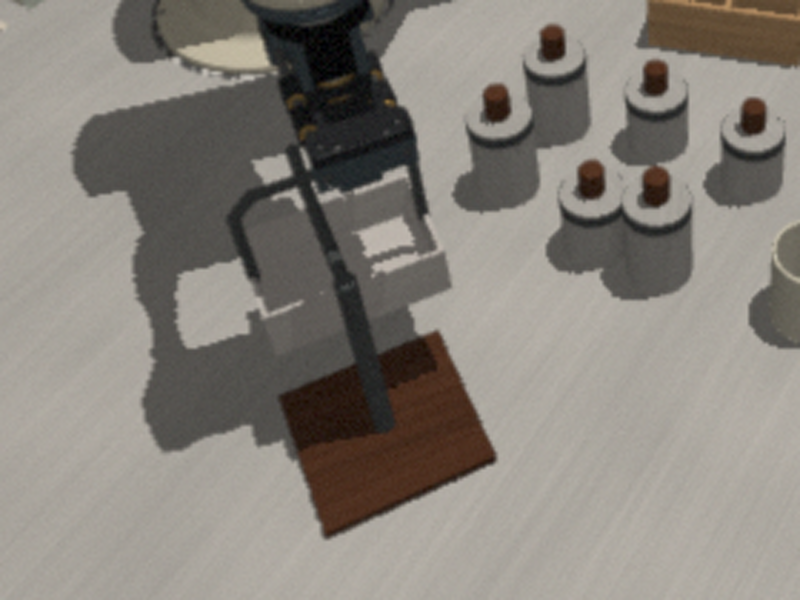

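Emit:
{"name": "drive_tool", "arguments": {"commands": [[[0,0,15],[0,0,0],0],[[0,0,15],[0,0,0],0],[[0,0,9],[0,0,0],0],[[0,0,3],[0,0,0],0],[[0,0,0],[0,0,0],0],[[0,0,0],[0,0,0],0]]}}

```text
time_s: 13.35
tcp_pos: [0.4619, -0.3427, 0.2033]
eef_rot: [0.888, 0.461, 0.0, 0.0]
force: [0.7, 0.2, -2.6]
opening: 0.103
grasp_force: 30.0
```

Emit:
{"name": "drive_tool", "arguments": {"commands": [[[0,0,3],[0,0,0],0],[[0,0,0],[0,0,0],0],[[0,0,0],[0,0,0],0]]}}

```text
time_s: 13.72
tcp_pos: [0.4617, -0.3425, 0.2]
eef_rot: [0.887, 0.461, -0.0, 0.0]
force: [-0.1, -0.4, -3.3]
opening: 0.101
grasp_force: 30.0
```

Emit:
{"name": "drive_tool", "arguments": {"commands": [[[0,0,2],[0,0,0],0],[[0,0,0],[0,0,0],0],[[0,0,0],[0,0,0],0]]}}

```text
time_s: 14.1
tcp_pos: [0.4618, -0.3427, 0.1982]
eef_rot: [0.888, 0.461, 0.0, 0.0]
force: [-0.2, 0.3, 1.3]
opening: 0.106
grasp_force: 30.0
```

Emit:
{"name": "drive_tool", "arguments": {"commands": [[[0,0,2],[0,0,0],0],[[0,0,0],[0,0,0],0],[[0,0,0],[0,0,0],0]]}}

```text
time_s: 14.48
tcp_pos: [0.462, -0.3426, 0.1963]
eef_rot: [0.887, 0.461, 0.0, 0.0]
force: [1.2, 1.7, 6.2]
opening: 0.096
grasp_force: 30.0
```

Run:
```python
from h import *
legs()
a=save('scene','s4')[260:400,120:300,::-1]; cv2.imwrite('pics/s4c.png',cv2.resize(a,(770,600),interpolation=cv2.INTER_CUBIC))
```

```text
now [ 0.462  -0.3426  0.1963] yaw 54.9 tilt [ 0.     0.001 -1.   ] t 14.5 F [1.2 1.7 6.2] open 0.1 grip 30.0
```

View pics/s4c.png

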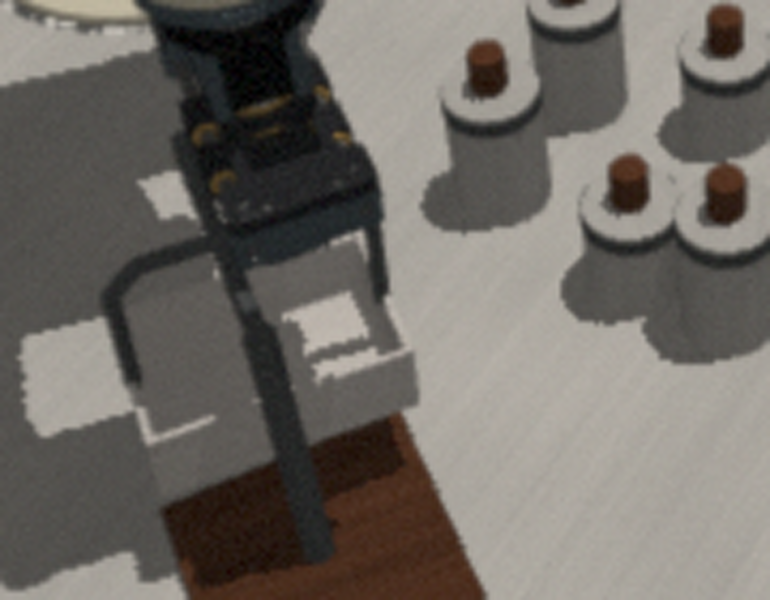

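Emit:
{"name": "drive_tool", "arguments": {"commands": [[[0,0,-2],[0,0,0],0],[[0,0,0],[0,0,0],0.15],[[0,0,0],[0,0,0],0.25],[[0,0,0],[0,0,0],0.4],[[0,0,0],[0,0,0],0.4],[[0,0,0],[0,0,0],0.4],[[0,0,-10],[0,0,0],0.4],[[0,0,-30],[0,0,0],0.4],[[0,0,-40],[0,0,0],0.4],[[0,0,-40],[0,0,0],0.5]]}}

```text
time_s: 15.78
tcp_pos: [0.4615, -0.3424, 0.3199]
eef_rot: [0.888, 0.461, 0.0, 0.0]
force: [0.7, -0.7, 1.0]
opening: 0.477
grasp_force: 0.0
```

Run:
```python
from h import *
nom={'T1':(.4275,-.0195,.137),'T2':(.625,-.1455,.137),'T3':(.4285,-.122,.137),'S1':(.653,.0045,.112),'S2':(.5535,-.147,.112),'S3':(.5365,.0065,.112)}
I={c:save(c,c+'5') for c in('top','scene')}
K={c:knobs(c,I[c]) for c in I}
for n,(x,y,h) in nom.items():
    for cam in K:
        z=h-.012;e=proj(cam,(x,y,z)); c=min(K[cam],key=lambda q:np.linalg.norm(q[0]-e)); print(n,cam,at(cam,c[0],z)[:2].round(3),c[1])
a=I['scene'][260:400,120:300,::-1]; cv2.imwrite('pics/s5c.png',cv2.resize(a,(770,600),interpolation=cv2.INTER_CUBIC))
a=I['top'][180:310,180:310,::-1]; cv2.imwrite('pics/t5c.png',cv2.resize(a,(600,600),interpolation=cv2.INTER_CUBIC))
for k in range(2): print([(round(d['p'],2),at('top',d['uv'],.006)[:2].round(3).tolist()) for d in env.place_of('top','cell0')] if k==0 else [(round(d['p'],2),at('scene',d['uv'],.006)[:2].round(3).tolist()) for d in env.place_of('scene','cell0')])
legs()
```

```text
T1 top [ 0.429 -0.021] 43
T1 scene [ 0.426 -0.018] 65
T2 top [ 0.626 -0.147] 47
T2 scene [ 0.624 -0.145] 95
T3 top [ 0.429 -0.124] 46
T3 scene [ 0.428 -0.122] 86
S1 top [0.654 0.002] 44
S1 scene [0.652 0.004] 71
S2 top [ 0.554 -0.148] 44
S2 scene [ 0.553 -0.147] 87
S3 top [0.537 0.005] 43
S3 scene [0.536 0.008] 71
[(0.87, [0.434, 0.365]), (0.8, [0.578, 0.211]), (0.77, [0.513, 0.385]), (0.74, [0.538, 0.307]), (0.73, [0.481, 0.202])]
[(0.95, [0.513, 0.389]), (0.93, [0.496, 0.201]), (0.86, [0.413, 0.393]), (0.74, [0.547, 0.307]), (0.71, [0.562, 0.207]), (0.59, [0.459, 0.287]), (0.3, [0.394, -0.343])]
now [ 0.4618 -0.3426  0.3188] yaw 54.9 tilt [-0.     0.002 -1.   ] t 16.0 F [ 0.   0.4 -0.4] open 0.5 grip 0.0
```

View pics/s5c.png

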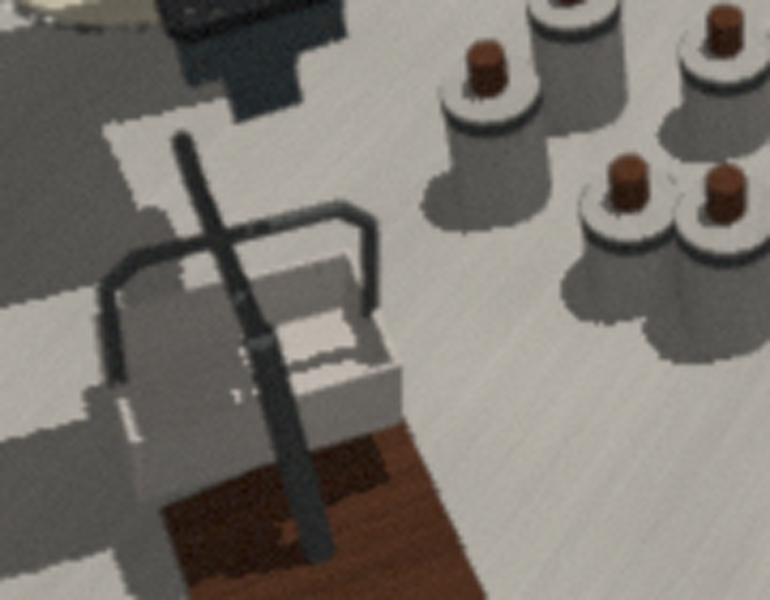

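View pics/t5c.png

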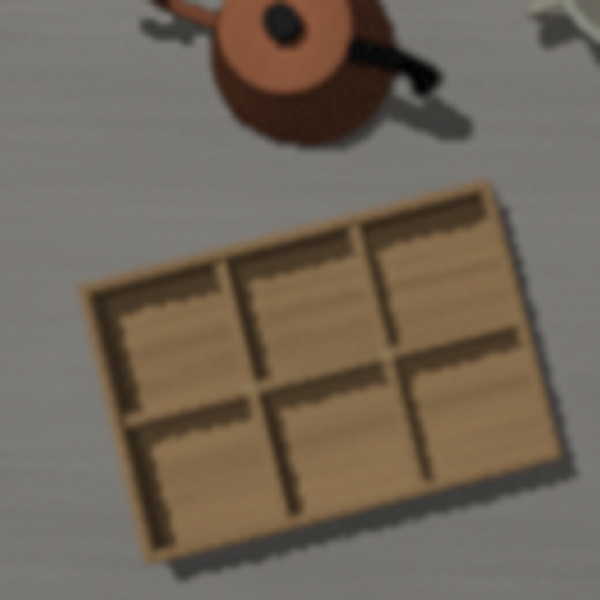

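```bash
cat >> h.py <<'E'
def fitcrate():
    from scipy.optimize import least_squares as LS
    c=lambda u,v:(180+(u+.5)/4.615-.5,180+(v+.5)/4.615-.5)
    pts=[((80,288),.07,(.091,.135)),((490,182),.07,(.091,-.135)),((563,460),.07,(-.091,-.135)),((152,560),.07,(-.091,.135)),((257,389),.06,(0,.044)),((388,357),.06,(0,-.044))]
    P=np.array([at('top',c(*a),z)[:2] for a,z,_ in pts]); L=np.array([l for *_,l in pts])
    rot=lambda t:np.array([[np.cos(t),np.sin(t)],[-np.sin(t),np.cos(t)]])
    s=LS(lambda q:(L@rot(q[2])+q[:2]-P).ravel(),[.5,.28,.26]);q=s.x
    return q,s.fun,[np.array([-.044 if k<3 else .044,(k%3-1)*.088])@rot(q[2])+q[:2] for k in range(6)]
E
python3 - <<'E'
from h import *
q,r,C=fitcrate(); print(q.round(4),r.round(3)); print(np.round(C,4))
cor=np.array([[.091,.135,.07],[-.091,-.135,.07],[.091,-.135,.07],[-.091,.135,.07],[0,.044,.06],[0,-.044,.06]])
M=R.from_euler('z',q[2]).as_matrix(); im=cv2.imread('pics/scene5.png')
for p in cor:
    uv=proj('scene',M@p+[q[0],q[1],0]); cv2.circle(im,tuple(int(round(v*8)) for v in uv),8,(0,0,255),1,shift=3)
cv2.imwrite('pics/s6c.png',cv2.resize(im[170:290,260:400],(700,600),interpolation=cv2.INTER_CUBIC))
legs((.4285,-.122,.32,54.9),(.4285,-.122,.117),(.4285,-.122,.32),(*C[0],.32),(*C[0],.124))
E
```

```text
[0.4979 0.2926 0.2693] [ 0.001 -0.     0.001 -0.002  0.001 -0.001 -0.004  0.002 -0.001  0.001
  0.001 -0.001]
[[0.4789 0.1961]
 [0.4555 0.2809]
 [0.4321 0.3657]
 [0.5638 0.2195]
 [0.5403 0.3043]
 [0.5169 0.3891]]
now [ 0.4618 -0.3426  0.3188] yaw 54.9 tilt [-0.     0.002 -1.   ] t 16.0 F [ 0.   0.4 -0.4] open 0.5 grip 0.0
leg [ 161. -154.   -1.] rows 5 each [ 32.3 -30.8  -0.2] turn z -0.0
leg [  0.   0. 203.] rows 5 each [ 0.   0.  40.6] turn z -0.0
leg [   0.    0. -203.] rows 5 each [  0.    0.  -40.6] turn z -0.0
leg [ 289. -142.   -0.] rows 7 each [ 41.3 -20.2  -0. ] turn z -0.0
leg [  0.   0. 196.] rows 4 each [ 0.  0. 49.] turn z -0.0
```

View pics/s6c.png

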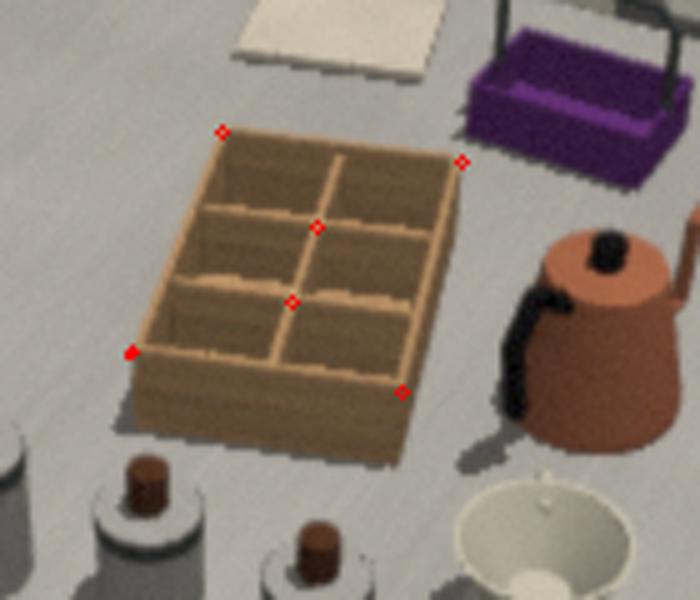

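Emit:
{"name": "drive_tool", "arguments": {"commands": [[[32,-31,0],[0,0,0],0.5],[[32,-31,0],[0,0,0],0.5],[[32,-31,0],[0,0,0],0.5],[[32,-31,0],[0,0,0],0.5],[[33,-30,0],[0,0,0],0.5],[[0,0,50],[0,0,0],0.5],[[0,0,50],[0,0,0],0.5],[[0,0,50],[0,0,0],0.5],[[0,0,40],[0,0,0],0.5],[[0,0,12],[0,0,0],0.5]]}}

```text
time_s: 17.23
tcp_pos: [0.4265, -0.1215, 0.1137]
eef_rot: [0.887, 0.461, -0.002, -0.002]
force: [0.8, 0.1, 1.0]
opening: 0.499
grasp_force: 0.0
```

Emit:
{"name": "drive_tool", "arguments": {"commands": [[[0,0,0],[0,0,0],0],[[0,0,0],[0,0,0],0],[[0,0,0],[0,0,0],0],[[0,0,0],[0,0,0],0],[[0,0,0],[0,0,0],0]]}}

```text
time_s: 17.85
tcp_pos: [0.4291, -0.1226, 0.1167]
eef_rot: [0.888, 0.461, 0.001, 0.001]
force: [0.8, -0.8, 8.9]
opening: 0.276
grasp_force: 30.0
```

Run:
```python
from h import *
C=fitcrate()[2]
legs((.4285,-.122,.32),(*C[0],.32),(*C[0],.122))
```

```text
now [ 0.4291 -0.1226  0.1167] yaw 54.9 tilt [ 0.     0.002 -1.   ] t 17.9 F [ 0.8 -0.8  8.9] open 0.28 grip 30.0
leg [   0.   -1. -203.] rows 5 each [  0.   -0.2 -40.7] turn z -0.0
leg [ 289. -142.   -0.] rows 7 each [ 41.3 -20.3  -0. ] turn z -0.0
leg [  0.   0. 198.] rows 4 each [ 0.   0.  49.5] turn z -0.0
```

Emit:
{"name": "drive_tool", "arguments": {"commands": [[[0,0,-15],[0,0,0],0],[[0,0,-48],[0,0,0],0],[[0,0,-50],[0,0,0],0],[[0,0,-50],[0,0,0],0],[[0,0,-40],[0,0,0],0],[[20,-10,0],[0,0,0],0],[[40,-20,0],[0,0,0],0],[[45,-22,0],[0,0,0],0],[[45,-22,0],[0,0,0],0],[[45,-22,0],[0,0,0],0]]}}

```text
time_s: 19.1
tcp_pos: [0.4616, 0.0941, 0.3191]
eef_rot: [0.888, 0.461, -0.0, -0.0]
force: [0.6, 0.2, -2.7]
opening: 0.281
grasp_force: 30.0
```

Emit:
{"name": "drive_tool", "arguments": {"commands": [[[45,-22,0],[0,0,0],0],[[30,-14,0],[0,0,0],0],[[19,-10,0],[0,0,0],0],[[0,0,0],[0,0,0],0],[[0,0,0],[0,0,0],0],[[0,0,40],[0,0,0],0],[[0,0,50],[0,0,0],0],[[0,0,40],[0,0,0],0],[[0,0,30],[0,0,0],0],[[0,0,20],[0,0,0],0]]}}

```text
time_s: 20.35
tcp_pos: [0.4779, 0.1948, 0.1378]
eef_rot: [0.888, 0.46, -0.001, -0.0]
force: [0.9, -0.1, -2.9]
opening: 0.28
grasp_force: 30.0
```

Emit:
{"name": "drive_tool", "arguments": {"commands": [[[0,0,8],[0,0,0],0],[[0,0,5],[0,0,0],0],[[0,0,0],[0,0,0],0],[[0,0,0],[0,0,0],0]]}}

```text
time_s: 20.85
tcp_pos: [0.4788, 0.1959, 0.1266]
eef_rot: [0.888, 0.461, 0.001, 0.0]
force: [0.4, 0.2, -3.3]
opening: 0.277
grasp_force: 30.0
```

Run:
```python
from h import *
C=fitcrate()[2]
legs((*C[0],.122))
a=save('scene','s7')[170:290,260:400,::-1]
cv2.imwrite('pics/s7c.png',cv2.resize(a,(700,600),interpolation=cv2.INTER_CUBIC))
```

```text
now [0.4788 0.1959 0.1266] yaw 54.9 tilt [ 0.001  0.001 -1.   ] t 20.9 F [ 0.4  0.2 -3.3] open 0.28 grip 30.0
leg [0. 0. 5.] rows 1 each [0.2 0.  4.6] turn z -0.0
```

View pics/s7c.png

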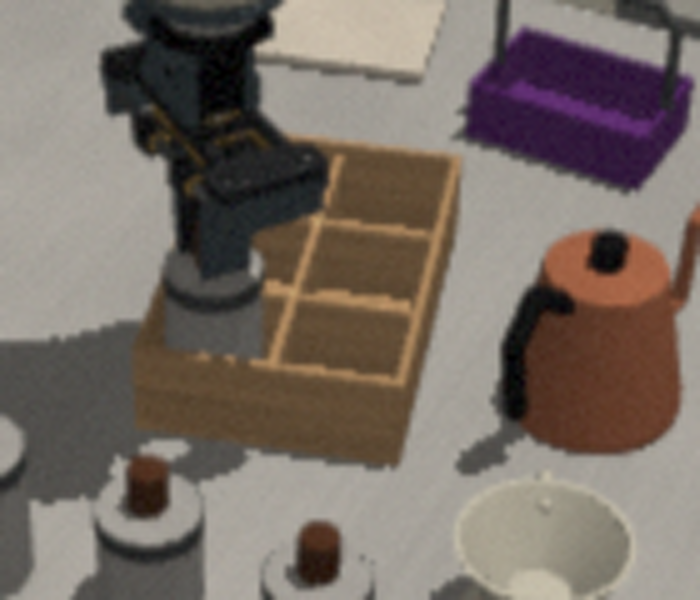

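Emit:
{"name": "drive_tool", "arguments": {"commands": [[[0,0,4],[0,0,0],0],[[0,0,0],[0,0,0],0],[[0,0,0],[0,0,0],0]]}}

```text
time_s: 21.28
tcp_pos: [0.4792, 0.1959, 0.1224]
eef_rot: [0.887, 0.461, 0.001, 0.0]
force: [1.0, -1.6, 5.3]
opening: 0.282
grasp_force: 30.0
```

Emit:
{"name": "drive_tool", "arguments": {"commands": [[[0,0,0],[0,0,0],0.35],[[0,0,0],[0,0,0],0.5],[[0,0,0],[0,0,0],0.5],[[0,0,-20],[0,0,0],0.5],[[0,0,-50],[0,0,0],0.5],[[0,0,-50],[0,0,0],0.5],[[0,0,-50],[0,0,0],0.5],[[0,0,-27],[0,0,0],0.5],[[0,0,0],[0,0,0],0.5]]}}

```text
time_s: 22.4
tcp_pos: [0.4792, 0.1961, 0.3209]
eef_rot: [0.887, 0.461, 0.002, 0.0]
force: [0.3, -0.4, -1.2]
opening: 0.501
grasp_force: 0.0
```

```bash
cat >> h.py <<'E'
nom={'T1':(.4275,-.0195,.137),'T2':(.625,-.1455,.137),'T3':(.4285,-.122,.137),'S1':(.653,.0045,.112),'S2':(.5535,-.147,.112),'S3':(.5365,.0065,.112)}
C=fitcrate()[2]
def check(*names):
    for cam in('top','scene'):
        K=knobs(cam)
        for n in names:
            x,y,h=nom[n];z=h-.012;e=proj(cam,(x,y,z)); c=min(K,key=lambda q:np.linalg.norm(q[0]-e)); print(n,cam,at(cam,c[0],z)[:2].round(3),c[1],end='; ')
    print()
def cyc(n,k):
    x,y,h=nom[n]; legs((x,y,.32,54.9),(x,y,h-.018),(x,y,.32),(*C[k],.32),(*C[k],h-.015)); check(*nom)
E
python3 - <<'E'
from h import *
cyc('T1',1)
E
```

```text
now [0.4792 0.1961 0.3209] yaw 54.9 tilt [ 0.003  0.002 -1.   ] t 22.4 F [ 0.3 -0.4 -1.2] open 0.5 grip 0.0
leg [-206.   82.    1.] rows 5 each [-41.2  16.3   0.2] turn z -0.0
leg [  0.   0. 201.] rows 5 each [ 0.   0.  40.2] turn z -0.0
leg [   0.    0. -201.] rows 5 each [  0.    0.  -40.2] turn z -0.0
leg [ 262. -150.   -0.] rows 7 each [ 37.4 -21.4  -0. ] turn z -0.0
leg [  0.   0. 198.] rows 4 each [ 0.   0.  49.5] turn z -0.0
T1 top [ 0.429 -0.021] 43; T2 top [ 0.626 -0.147] 47; T3 top [ 0.429 -0.021] 43; S1 top [0.654 0.002] 43; S2 top [ 0.554 -0.148] 43; S3 top [0.537 0.005] 44; T1 scene [ 0.427 -0.019] 72; T2 scene [ 0.624 -0.144] 89; T3 scene [ 0.427 -0.019] 72; S1 scene [0.652 0.006] 68; S2 scene [ 0.553 -0.147] 87; S3 scene [0.535 0.008] 70;
```

Emit:
{"name": "drive_tool", "arguments": {"commands": [[[-41,16,0],[0,0,0],0.5],[[-41,16,0],[0,0,0],0.5],[[-42,17,0],[0,0,0],0.5],[[-41,17,0],[0,0,0],0.5],[[-41,16,0],[0,0,0],0.5],[[0,0,50],[0,0,0],0.5],[[0,0,55],[0,0,0],0.5],[[0,0,50],[0,0,0],0.5],[[0,0,33],[0,0,0],0.5],[[0,0,13],[0,0,0],0.5]]}}

```text
time_s: 23.75
tcp_pos: [0.4249, -0.0195, 0.1152]
eef_rot: [0.888, 0.461, -0.002, -0.002]
force: [0.0, 0.9, 0.3]
opening: 0.502
grasp_force: 0.0
```

Emit:
{"name": "drive_tool", "arguments": {"commands": [[[0,0,0],[0,0,0],0.5],[[0,0,0],[0,0,0],0],[[0,0,0],[0,0,0],0],[[0,0,0],[0,0,0],0],[[0,0,0],[0,0,0],0]]}}

```text
time_s: 24.38
tcp_pos: [0.4274, -0.0199, 0.1183]
eef_rot: [0.887, 0.461, 0.0, 0.0]
force: [1.2, -0.6, 4.9]
opening: 0.277
grasp_force: 30.0
```

Emit:
{"name": "drive_tool", "arguments": {"commands": [[[0,0,-15],[0,0,0],0],[[0,0,-48],[0,0,0],0],[[0,0,-50],[0,0,0],0],[[0,0,-50],[0,0,0],0],[[0,0,-38],[0,0,0],0],[[20,-11,0],[0,0,0],0],[[40,-23,0],[0,0,0],0],[[48,-27,0],[0,0,0],0],[[48,-27,0],[0,0,0],0],[[48,-27,0],[0,0,0],0]]}}

```text
time_s: 25.62
tcp_pos: [0.4499, 0.215, 0.3189]
eef_rot: [0.887, 0.461, -0.0, 0.0]
force: [0.5, -0.4, -2.0]
opening: 0.275
grasp_force: 30.0
```

Emit:
{"name": "drive_tool", "arguments": {"commands": [[[38,-22,0],[0,0,0],0],[[20,-13,0],[0,0,0],0],[[0,0,0],[0,0,0],0],[[0,0,0],[0,0,0],0],[[0,0,40],[0,0,0],0],[[0,0,50],[0,0,0],0],[[0,0,40],[0,0,0],0],[[0,0,30],[0,0,0],0],[[0,0,20],[0,0,0],0],[[0,0,8],[0,0,0],0]]}}

```text
time_s: 26.88
tcp_pos: [0.4547, 0.2797, 0.1302]
eef_rot: [0.888, 0.46, -0.001, 0.0]
force: [0.6, 0.4, -1.8]
opening: 0.279
grasp_force: 30.0
```

Emit:
{"name": "drive_tool", "arguments": {"commands": [[[0,0,5],[0,0,0],0],[[0,0,1],[0,0,0],0],[[0,0,0],[0,0,0],0],[[0,0,0],[0,0,0],0]]}}

```text
time_s: 27.38
tcp_pos: [0.4553, 0.2809, 0.1254]
eef_rot: [0.887, 0.461, 0.0, 0.0]
force: [-0.8, 0.8, -2.4]
opening: 0.28
grasp_force: 30.0
```

Run:
```python
from h import *
legs((*C[1],.124))
```

```text
now [0.4553 0.2809 0.1254] yaw 54.9 tilt [ 0.001  0.    -1.   ] t 27.4 F [-0.8  0.8 -2.4] open 0.28 grip 30.0
leg [0. 0. 1.] rows 1 each [0.1 0.2 1.4] turn z -0.0
```

Emit:
{"name": "drive_tool", "arguments": {"commands": [[[0,0,2],[0,0,0],0],[[0,0,0],[0,0,0],0],[[0,0,0],[0,0,0],0.35],[[0,0,0],[0,0,0],0.5],[[0,0,0],[0,0,0],0.5],[[0,0,-20],[0,0,0],0.5],[[0,0,-50],[0,0,0],0.5],[[0,0,-50],[0,0,0],0.5],[[0,0,-50],[0,0,0],0.5],[[0,0,-27],[0,0,0],0.5]]}}

```text
time_s: 28.62
tcp_pos: [0.4554, 0.281, 0.3226]
eef_rot: [0.887, 0.461, 0.001, 0.0]
force: [1.8, 0.4, 0.3]
opening: 0.504
grasp_force: 0.0
```

Run:
```python
from h import *
cyc('T2',2)
```

```text
now [0.4554 0.281  0.3226] yaw 54.9 tilt [ 0.003  0.001 -1.   ] t 28.6 F [1.8 0.4 0.3] open 0.5 grip 0.0
leg [-251.  384.    3.] rows 10 each [-25.1  38.4   0.3] turn z -0.0
leg [  0.   0. 201.] rows 5 each [ 0.   0.  40.2] turn z -0.0
leg [   0.    0. -201.] rows 5 each [  0.    0.  -40.2] turn z -0.0
leg [ 307. -452.   -0.] rows 11 each [ 27.9 -41.1  -0. ] turn z -0.0
leg [  0.   0. 198.] rows 4 each [ 0.   0.  49.5] turn z -0.0
T1 top [0.536 0.007] 45; T2 top [ 0.626 -0.147] 46; T3 top [ 0.552 -0.145] 44; S1 top [0.654 0.002] 44; S2 top [ 0.554 -0.148] 44; S3 top [0.537 0.005] 45; T1 scene [ 0.55  -0.016] 71; T2 scene [ 0.624 -0.145] 92; T3 scene [ 0.566 -0.165] 86; S1 scene [0.652 0.004] 74; S2 scene [ 0.552 -0.146] 86; S3 scene [0.536 0.008] 71;
```

Emit:
{"name": "drive_tool", "arguments": {"commands": [[[-25,38,0],[0,0,0],0.5],[[-25,38,0],[0,0,0],0.5],[[-25,39,0],[0,0,0],0.5],[[-25,39,0],[0,0,0],0.5],[[-25,38,0],[0,0,0],0.5],[[-25,38,0],[0,0,0],0.5],[[-25,39,0],[0,0,0],0.5],[[-25,39,0],[0,0,0],0.5],[[-25,38,0],[0,0,0],0.5],[[-26,38,0],[0,0,0],0.5]]}}

```text
time_s: 29.98
tcp_pos: [0.6248, -0.1468, 0.3187]
eef_rot: [0.888, 0.461, -0.0, -0.001]
force: [0.1, 1.1, -0.2]
opening: 0.498
grasp_force: 0.0
```

Emit:
{"name": "drive_tool", "arguments": {"commands": [[[0,0,50],[0,0,0],0.5],[[0,0,55],[0,0,0],0.5],[[0,0,50],[0,0,0],0.5],[[0,0,33],[0,0,0],0.5],[[0,0,13],[0,0,0],0.5],[[0,0,0],[0,0,0],0.5],[[0,0,0],[0,0,0],0],[[0,0,0],[0,0,0],0],[[0,0,0],[0,0,0],0],[[0,0,0],[0,0,0],0]]}}

```text
time_s: 31.22
tcp_pos: [0.6256, -0.1458, 0.12]
eef_rot: [0.888, 0.461, 0.001, 0.001]
force: [1.5, -0.1, 7.0]
opening: 0.275
grasp_force: 30.0
```

Run:
```python
from h import *
legs((.625,-.1455,.32),(*C[2],.32))
```

```text
now [ 0.6256 -0.1458  0.12  ] yaw 54.9 tilt [ 0.001  0.002 -1.   ] t 31.2 F [ 1.5 -0.1  7. ] open 0.28 grip 30.0
leg [  -0.   -1. -200.] rows 4 each [ -0.   -0.2 -50. ] turn z -0.0
leg [ 307. -452.   -0.] rows 11 each [ 27.9 -41.1  -0. ] turn z -0.0
```

Emit:
{"name": "drive_tool", "arguments": {"commands": [[[0,0,-15],[0,0,0],0],[[0,0,-48],[0,0,0],0],[[0,0,-50],[0,0,0],0],[[0,0,-50],[0,0,0],0],[[0,0,-37],[0,0,0],0],[[14,-20,0],[0,0,0],0],[[28,-41,0],[0,0,0],0],[[28,-41,0],[0,0,0],0],[[28,-41,0],[0,0,0],0],[[28,-41,0],[0,0,0],0]]}}

```text
time_s: 32.48
tcp_pos: [0.5446, 0.0655, 0.3182]
eef_rot: [0.887, 0.461, -0.001, -0.001]
force: [0.7, 0.3, -2.8]
opening: 0.279
grasp_force: 30.0
```

Emit:
{"name": "drive_tool", "arguments": {"commands": [[[28,-41,0],[0,0,0],0],[[28,-41,0],[0,0,0],0],[[28,-41,0],[0,0,0],0],[[28,-41,0],[0,0,0],0],[[28,-41,0],[0,0,0],0],[[25,-38,0],[0,0,0],0],[[16,-26,0],[0,0,0],0],[[0,0,0],[0,0,0],0],[[0,0,0],[0,0,0],0],[[0,0,40],[0,0,0],0]]}}

```text
time_s: 33.72
tcp_pos: [0.4322, 0.3664, 0.2806]
eef_rot: [0.888, 0.46, 0.003, -0.0]
force: [1.4, -0.3, -3.5]
opening: 0.276
grasp_force: 30.0
```

Run:
```python
from h import *
legs((*C[2],.124))
```

```text
now [0.4322 0.3664 0.2806] yaw 54.8 tilt [ 0.005  0.002 -1.   ] t 33.7 F [ 1.4 -0.3 -3.5] open 0.28 grip 30.0
leg [ -1.   0. 157.] rows 4 each [-0.2  0.1 39.2] turn z -0.0
```

Emit:
{"name": "drive_tool", "arguments": {"commands": [[[0,0,50],[0,0,0],0],[[0,0,40],[0,0,0],0],[[0,0,30],[0,0,0],0],[[0,0,20],[0,0,0],0],[[0,0,10],[0,0,0],0],[[0,0,5],[0,0,0],0],[[0,0,0],[0,0,0],0],[[0,0,0],[0,0,0],0]]}}

```text
time_s: 34.72
tcp_pos: [0.4315, 0.3663, 0.125]
eef_rot: [0.888, 0.461, 0.001, -0.0]
force: [-1.6, -2.1, 7.5]
opening: 0.278
grasp_force: 30.0
```

Emit:
{"name": "drive_tool", "arguments": {"commands": [[[0,0,1],[0,0,0],0],[[0,0,0],[0,0,0],0],[[0,0,0],[0,0,0],0.35],[[0,0,0],[0,0,0],0.5],[[0,0,0],[0,0,0],0.5],[[0,0,-20],[0,0,0],0.5],[[0,0,-50],[0,0,0],0.5],[[0,0,-50],[0,0,0],0.5],[[0,0,-50],[0,0,0],0.5],[[0,0,-27],[0,0,0],0.5]]}}

```text
time_s: 35.98
tcp_pos: [0.4313, 0.3666, 0.3227]
eef_rot: [0.888, 0.461, 0.002, -0.0]
force: [0.1, 0.5, 0.1]
opening: 0.499
grasp_force: 0.0
```

Run:
```python
from h import *
cyc('S1',5)
```

```text
now [0.4313 0.3666 0.3227] yaw 54.9 tilt [ 0.003  0.001 -1.   ] t 36.0 F [0.1 0.5 0.1] open 0.5 grip 0.0
leg [-169.  390.    3.] rows 9 each [-18.7  43.3   0.3] turn z -0.0
leg [  0.   0. 226.] rows 5 each [ 0.   0.  45.2] turn z -0.0
leg [   0.    0. -226.] rows 5 each [  0.    0.  -45.2] turn z -0.0
leg [ 236. -332.   -0.] rows 9 each [ 26.3 -36.9  -0. ] turn z -0.0
leg [  0.   0. 223.] rows 5 each [ 0.   0.  44.6] turn z -0.0
T1 top [0.536 0.007] 44; T2 top [ 0.552 -0.145] 44; T3 top [ 0.552 -0.145] 44; S1 top [0.654 0.002] 42; S2 top [ 0.554 -0.148] 44; S3 top [0.537 0.005] 44; T1 scene [ 0.55  -0.015] 70; T2 scene [ 0.566 -0.165] 81; T3 scene [ 0.566 -0.165] 81; S1 scene [0.652 0.005] 70; S2 scene [ 0.552 -0.146] 81; S3 scene [0.536 0.008] 70;
```

Emit:
{"name": "drive_tool", "arguments": {"commands": [[[-19,43,0],[0,0,0],0.5],[[-19,43,0],[0,0,0],0.5],[[-19,44,0],[0,0,0],0.5],[[-19,43,0],[0,0,0],0.5],[[-19,43,0],[0,0,0],0.5],[[-19,44,0],[0,0,0],0.5],[[-19,43,0],[0,0,0],0.5],[[-18,43,0],[0,0,0],0.5],[[-18,44,0],[0,0,0],0.5],[[0,0,50],[0,0,0],0.5]]}}

```text
time_s: 37.33
tcp_pos: [0.6557, 0.0005, 0.2709]
eef_rot: [0.888, 0.459, 0.002, 0.002]
force: [0.7, 0.5, -1.5]
opening: 0.499
grasp_force: 0.0
```

Emit:
{"name": "drive_tool", "arguments": {"commands": [[[0,0,55],[0,0,0],0.5],[[0,0,55],[0,0,0],0.5],[[0,0,45],[0,0,0],0.5],[[0,0,20],[0,0,0],0.5],[[0,0,0],[0,0,0],0.5],[[0,0,0],[0,0,0],0],[[0,0,0],[0,0,0],0],[[0,0,0],[0,0,0],0],[[0,0,0],[0,0,0],0]]}}

```text
time_s: 38.45
tcp_pos: [0.6534, 0.0035, 0.0959]
eef_rot: [0.888, 0.461, 0.001, 0.001]
force: [1.1, -0.9, 6.2]
opening: 0.276
grasp_force: 30.0
```

Run:
```python
from h import *
legs((.653,.0045,.32),(*C[5],.32))
```

```text
now [0.6534 0.0035 0.0959] yaw 54.9 tilt [ 0.001  0.002 -1.   ] t 38.5 F [ 1.1 -0.9  6.2] open 0.28 grip 30.0
leg [   1.   -1. -224.] rows 5 each [  0.1  -0.2 -44.8] turn z -0.0
leg [ 236. -333.   -0.] rows 9 each [ 26.3 -37.   -0. ] turn z -0.0
```

Emit:
{"name": "drive_tool", "arguments": {"commands": [[[0,0,-15],[0,0,0],0],[[0,0,-50],[0,0,0],0],[[0,0,-55],[0,0,0],0],[[0,0,-55],[0,0,0],0],[[0,0,-49],[0,0,0],0],[[14,-20,0],[0,0,0],0],[[26,-37,0],[0,0,0],0],[[26,-37,0],[0,0,0],0],[[26,-37,0],[0,0,0],0],[[26,-37,0],[0,0,0],0]]}}

```text
time_s: 39.7
tcp_pos: [0.5811, 0.1986, 0.3181]
eef_rot: [0.887, 0.461, -0.001, -0.0]
force: [1.0, 0.2, -3.2]
opening: 0.277
grasp_force: 30.0
```

Emit:
{"name": "drive_tool", "arguments": {"commands": [[[26,-37,0],[0,0,0],0],[[26,-37,0],[0,0,0],0],[[26,-37,0],[0,0,0],0],[[24,-33,0],[0,0,0],0],[[16,-22,0],[0,0,0],0],[[0,0,0],[0,0,0],0],[[0,0,0],[0,0,0],0],[[0,0,40],[0,0,0],0],[[0,0,40],[0,0,0],0]]}}

```text
time_s: 40.83
tcp_pos: [0.5153, 0.388, 0.2381]
eef_rot: [0.888, 0.46, 0.0, 0.0]
force: [0.5, -0.1, -3.4]
opening: 0.278
grasp_force: 30.0
```

Run:
```python
from h import *
legs((*C[5],.102))
```

```text
now [0.5153 0.388  0.2381] yaw 54.8 tilt [ 0.  0. -1.] t 40.8 F [ 0.5 -0.1 -3.4] open 0.28 grip 30.0
leg [  2.   1. 136.] rows 3 each [ 0.6  0.2 45.4] turn z -0.0
```

Emit:
{"name": "drive_tool", "arguments": {"commands": [[[0,0,45],[0,0,0],0],[[0,0,40],[0,0,0],0],[[0,0,30],[0,0,0],0],[[0,0,14],[0,0,0],0],[[0,0,6],[0,0,0],0],[[0,0,3],[0,0,0],0],[[0,0,0],[0,0,0],0],[[0,0,0],[0,0,0],0]]}}

```text
time_s: 41.82
tcp_pos: [0.5158, 0.3892, 0.1019]
eef_rot: [0.888, 0.461, 0.001, -0.0]
force: [1.0, -0.5, 3.1]
opening: 0.275
grasp_force: 30.0
```

Emit:
{"name": "drive_tool", "arguments": {"commands": [[[0,0,1],[0,0,0],0],[[0,0,0],[0,0,0],0],[[0,0,0],[0,0,0],0.35],[[0,0,0],[0,0,0],0.5],[[0,0,0],[0,0,0],0.5],[[0,0,-20],[0,0,0],0.5],[[0,0,-50],[0,0,0],0.5],[[0,0,-55],[0,0,0],0.5],[[0,0,-55],[0,0,0],0.5],[[0,0,-39],[0,0,0],0.5]]}}

```text
time_s: 43.08
tcp_pos: [0.5153, 0.3891, 0.3216]
eef_rot: [0.887, 0.461, 0.001, -0.0]
force: [0.9, 0.7, 0.1]
opening: 0.501
grasp_force: 0.0
```

Run:
```python
from h import *
cyc('S3',4)
```

```text
now [0.5153 0.3891 0.3216] yaw 54.9 tilt [ 0.002  0.001 -1.   ] t 43.1 F [0.9 0.7 0.1] open 0.5 grip 0.0
leg [-301.  237.    2.] rows 8 each [-37.6  29.7   0.2] turn z -0.0
leg [  0.   0. 226.] rows 5 each [ 0.   0.  45.2] turn z -0.0
leg [   0.    0. -226.] rows 5 each [  0.    0.  -45.2] turn z -0.0
leg [ 246. -168.   -0.] rows 6 each [ 41. -28.  -0.] turn z -0.0
leg [  0.   0. 223.] rows 5 each [ 0.   0.  44.6] turn z -0.0
T1 top [0.536 0.007] 44; T2 top [ 0.552 -0.144] 44; T3 top [ 0.552 -0.144] 44; S1 top [0.537 0.005] 44; S2 top [ 0.554 -0.148] 44; S3 top [0.537 0.005] 44; T1 scene [ 0.55  -0.015] 70; T2 scene [ 0.566 -0.165] 83; T3 scene [ 0.566 -0.165] 83; S1 scene [0.535 0.008] 70; S2 scene [ 0.552 -0.146] 83; S3 scene [0.535 0.008] 70;
```

Emit:
{"name": "drive_tool", "arguments": {"commands": [[[-38,30,0],[0,0,0],0.5],[[-38,30,0],[0,0,0],0.5],[[-38,30,0],[0,0,0],0.5],[[-38,30,0],[0,0,0],0.5],[[-38,30,0],[0,0,0],0.5],[[-38,30,0],[0,0,0],0.5],[[-38,30,0],[0,0,0],0.5],[[-35,27,0],[0,0,0],0.5],[[0,0,50],[0,0,0],0.5],[[0,0,55],[0,0,0],0.5]]}}

```text
time_s: 44.42
tcp_pos: [0.5359, 0.0057, 0.2126]
eef_rot: [0.888, 0.46, 0.001, 0.0]
force: [1.4, -1.3, -0.8]
opening: 0.5
grasp_force: 0.0
```

Emit:
{"name": "drive_tool", "arguments": {"commands": [[[0,0,55],[0,0,0],0.5],[[0,0,45],[0,0,0],0.5],[[0,0,20],[0,0,0],0.5],[[0,0,0],[0,0,0],0.5],[[0,0,0],[0,0,0],0],[[0,0,0],[0,0,0],0],[[0,0,0],[0,0,0],0],[[0,0,0],[0,0,0],0]]}}

```text
time_s: 45.42
tcp_pos: [0.5367, 0.0062, 0.0948]
eef_rot: [0.887, 0.461, 0.001, 0.001]
force: [1.0, -1.9, 8.4]
opening: 0.28
grasp_force: 30.0
```

Run:
```python
from h import *
legs((.5365,.0065,.32),(*C[4],.32))
```

```text
now [0.5367 0.0062 0.0948] yaw 54.9 tilt [ 0.001  0.002 -1.   ] t 45.4 F [ 1.  -1.9  8.4] open 0.28 grip 30.0
leg [   0.   -0. -225.] rows 5 each [  0.   -0.1 -45. ] turn z -0.0
leg [ 246. -168.   -0.] rows 6 each [ 41. -28.  -0.] turn z -0.0
```

Emit:
{"name": "drive_tool", "arguments": {"commands": [[[0,0,-15],[0,0,0],0],[[0,0,-50],[0,0,0],0],[[0,0,-55],[0,0,0],0],[[0,0,-55],[0,0,0],0],[[0,0,-50],[0,0,0],0],[[20,-14,0],[0,0,0],0],[[41,-28,0],[0,0,0],0],[[41,-28,0],[0,0,0],0],[[41,-28,0],[0,0,0],0],[[41,-28,0],[0,0,0],0]]}}

```text
time_s: 46.68
tcp_pos: [0.5378, 0.2308, 0.3197]
eef_rot: [0.888, 0.461, -0.0, -0.0]
force: [0.0, -0.0, -4.2]
opening: 0.282
grasp_force: 30.0
```

Emit:
{"name": "drive_tool", "arguments": {"commands": [[[38,-26,0],[0,0,0],0],[[24,-16,0],[0,0,0],0],[[0,0,0],[0,0,0],0],[[0,0,0],[0,0,0],0],[[0,0,40],[0,0,0],0],[[0,0,40],[0,0,0],0]]}}

```text
time_s: 47.42
tcp_pos: [0.5401, 0.303, 0.2387]
eef_rot: [0.888, 0.46, 0.0, 0.0]
force: [0.0, 0.2, -3.7]
opening: 0.276
grasp_force: 30.0
```

Run:
```python
from h import *
legs((*C[4],.101))
```

```text
now [0.5401 0.303  0.2387] yaw 54.8 tilt [ 0.001  0.001 -1.   ] t 47.4 F [ 0.   0.2 -3.7] open 0.28 grip 30.0
leg [  1.  -1. 138.] rows 3 each [ 0.4 -0.2 45.9] turn z -0.0
```

Emit:
{"name": "drive_tool", "arguments": {"commands": [[[0,0,45],[0,0,0],0],[[0,0,40],[0,0,0],0],[[0,0,30],[0,0,0],0],[[0,0,14],[0,0,0],0],[[0,0,6],[0,0,0],0],[[0,0,3],[0,0,0],0],[[0,0,0],[0,0,0],0],[[0,0,0],[0,0,0],0]]}}

```text
time_s: 48.42
tcp_pos: [0.5403, 0.3044, 0.1016]
eef_rot: [0.887, 0.461, 0.001, 0.0]
force: [0.2, -0.7, -4.0]
opening: 0.279
grasp_force: 30.0
```

Emit:
{"name": "drive_tool", "arguments": {"commands": [[[0,0,1],[0,0,0],0],[[0,0,0],[0,0,0],0],[[0,0,0],[0,0,0],0.35],[[0,0,0],[0,0,0],0.5],[[0,0,0],[0,0,0],0.5],[[0,0,-20],[0,0,0],0.5],[[0,0,-50],[0,0,0],0.5],[[0,0,-55],[0,0,0],0.5],[[0,0,-55],[0,0,0],0.5],[[0,0,-39],[0,0,0],0.5]]}}

```text
time_s: 49.68
tcp_pos: [0.5402, 0.3043, 0.3217]
eef_rot: [0.887, 0.461, 0.001, 0.0]
force: [1.1, 0.0, -0.7]
opening: 0.5
grasp_force: 0.0
```

Run:
```python
from h import *
cyc('S2',3)
```

```text
now [0.5402 0.3043 0.3217] yaw 54.9 tilt [ 0.002  0.001 -1.   ] t 49.7 F [ 1.1  0.  -0.7] open 0.5 grip 0.0
leg [-361.  271.    2.] rows 10 each [-36.1  27.1   0.2] turn z -0.0
leg [  0.   0. 226.] rows 5 each [ 0.   0.  45.2] turn z -0.0
leg [   0.    0. -226.] rows 5 each [  0.    0.  -45.2] turn z -0.0
leg [ 306. -202.   -0.] rows 8 each [ 38.2 -25.3  -0. ] turn z -0.0
leg [  0.   0. 223.] rows 5 each [ 0.   0.  44.6] turn z -0.0
T1 top [ 0.552 -0.145] 43; T2 top [ 0.552 -0.145] 43; T3 top [ 0.552 -0.145] 43; S1 top [ 0.554 -0.148] 43; S2 top [ 0.554 -0.148] 43; S3 top [ 0.554 -0.148] 43; T1 scene [ 0.565 -0.165] 84; T2 scene [ 0.565 -0.165] 84; T3 scene [ 0.565 -0.165] 84; S1 scene [0.59  0.277] 32; S2 scene [ 0.552 -0.146] 84; S3 scene [ 0.552 -0.146] 84;
```

Emit:
{"name": "drive_tool", "arguments": {"commands": [[[-36,27,0],[0,0,0],0.5],[[-36,27,0],[0,0,0],0.5],[[-36,27,0],[0,0,0],0.5],[[-36,27,0],[0,0,0],0.5],[[-36,27,0],[0,0,0],0.5],[[-36,27,0],[0,0,0],0.5],[[-36,27,0],[0,0,0],0.5],[[-36,27,0],[0,0,0],0.5],[[-36,27,0],[0,0,0],0.5],[[-37,28,0],[0,0,0],0.5]]}}

```text
time_s: 51.02
tcp_pos: [0.5536, -0.1483, 0.3182]
eef_rot: [0.887, 0.461, -0.0, -0.0]
force: [0.7, 1.1, -0.7]
opening: 0.502
grasp_force: 0.0
```

Emit:
{"name": "drive_tool", "arguments": {"commands": [[[0,0,50],[0,0,0],0.5],[[0,0,55],[0,0,0],0.5],[[0,0,55],[0,0,0],0.5],[[0,0,45],[0,0,0],0.5],[[0,0,20],[0,0,0],0.5],[[0,0,0],[0,0,0],0.5],[[0,0,0],[0,0,0],0],[[0,0,0],[0,0,0],0],[[0,0,0],[0,0,0],0],[[0,0,0],[0,0,0],0]]}}

```text
time_s: 52.28
tcp_pos: [0.5546, -0.1472, 0.0949]
eef_rot: [0.887, 0.461, 0.001, 0.001]
force: [0.2, -0.4, 6.8]
opening: 0.275
grasp_force: 30.0
```

Run:
```python
from h import *
legs((.5535,-.147,.32),(*C[3],.32))
```

```text
now [ 0.5546 -0.1472  0.0949] yaw 54.9 tilt [ 0.     0.002 -1.   ] t 52.3 F [ 0.2 -0.4  6.8] open 0.27 grip 30.0
leg [  -0.   -1. -225.] rows 5 each [ -0.1  -0.2 -45. ] turn z -0.0
leg [ 306. -202.   -0.] rows 8 each [ 38.2 -25.3  -0. ] turn z -0.0
```

Emit:
{"name": "drive_tool", "arguments": {"commands": [[[0,0,-15],[0,0,0],0],[[0,0,-50],[0,0,0],0],[[0,0,-55],[0,0,0],0],[[0,0,-55],[0,0,0],0],[[0,0,-50],[0,0,0],0],[[19,-13,0],[0,0,0],0],[[40,-26,0],[0,0,0],0],[[40,-26,0],[0,0,0],0],[[40,-26,0],[0,0,0],0],[[40,-26,0],[0,0,0],0]]}}

```text
time_s: 53.52
tcp_pos: [0.5606, 0.0683, 0.3199]
eef_rot: [0.888, 0.461, 0.0, 0.0]
force: [1.0, 0.0, -2.8]
opening: 0.275
grasp_force: 30.0
```

Emit:
{"name": "drive_tool", "arguments": {"commands": [[[40,-26,0],[0,0,0],0],[[40,-26,0],[0,0,0],0],[[29,-20,0],[0,0,0],0],[[18,-14,0],[0,0,0],0],[[0,0,0],[0,0,0],0],[[0,0,0],[0,0,0],0],[[0,0,40],[0,0,0],0],[[0,0,40],[0,0,0],0]]}}

```text
time_s: 54.52
tcp_pos: [0.5643, 0.2189, 0.2385]
eef_rot: [0.888, 0.46, 0.001, 0.0]
force: [0.5, 0.5, -2.4]
opening: 0.282
grasp_force: 30.0
```

Run:
```python
from h import *
legs((*C[3],.101))
```

```text
now [0.5643 0.2189 0.2385] yaw 54.8 tilt [ 0.001  0.001 -1.   ] t 54.5 F [ 0.5  0.5 -2.4] open 0.28 grip 30.0
leg [  0.  -1. 137.] rows 3 each [ 0.1 -0.3 45.8] turn z -0.0
```

Emit:
{"name": "drive_tool", "arguments": {"commands": [[[0,0,45],[0,0,0],0],[[0,0,40],[0,0,0],0],[[0,0,30],[0,0,0],0],[[0,0,14],[0,0,0],0],[[0,0,6],[0,0,0],0],[[0,0,3],[0,0,0],0],[[0,0,0],[0,0,0],0],[[0,0,0],[0,0,0],0]]}}

```text
time_s: 55.52
tcp_pos: [0.5643, 0.2202, 0.1016]
eef_rot: [0.887, 0.461, 0.001, 0.0]
force: [0.2, 0.5, -2.5]
opening: 0.277
grasp_force: 30.0
```

Emit:
{"name": "drive_tool", "arguments": {"commands": [[[0,0,1],[0,0,0],0],[[0,0,0],[0,0,0],0],[[0,0,0],[0,0,0],0.35],[[0,0,0],[0,0,0],0.5],[[0,0,0],[0,0,0],0.5],[[0,0,-20],[0,0,0],0.5],[[0,0,-50],[0,0,0],0.5],[[0,0,-55],[0,0,0],0.5],[[0,0,-55],[0,0,0],0.5],[[0,0,-39],[0,0,0],0.5]]}}

```text
time_s: 56.78
tcp_pos: [0.5642, 0.2202, 0.3217]
eef_rot: [0.887, 0.461, 0.001, 0.0]
force: [2.3, -0.3, -1.1]
opening: 0.498
grasp_force: 0.0
```

Emit:
{"name": "drive_tool", "arguments": {"commands": [[[-40,0,0],[0,0,0],0.5],[[-40,0,0],[0,0,0],0.5],[[-40,0,0],[0,0,0],0.5],[[-40,0,0],[0,0,0],0.5],[[-40,0,0],[0,0,0],0.5],[[0,0,0],[0,0,0],0.5],[[0,0,0],[0,0,0],0.5]]}}

```text
time_s: 57.65
tcp_pos: [0.4492, 0.0567, 0.3191]
eef_rot: [0.888, 0.461, 0.0, 0.0]
force: [-0.4, 0.2, 0.5]
opening: 0.504
grasp_force: 0.0
```

Run:
```python
from h import *
legs()
save('scene','s9');a=save('scene','s9b')[150:420,120:440,::-1]
cv2.imwrite('pics/s9c.png',cv2.resize(a,(704,594),interpolation=cv2.INTER_CUBIC))
a=save('top','t9')[180:310,180:310,::-1]; cv2.imwrite('pics/t9c.png',cv2.resize(a,(600,600),interpolation=cv2.INTER_CUBIC))
```

```text
now [0.4492 0.0567 0.3191] yaw 54.9 tilt [ 0.001  0.    -1.   ] t 57.6 F [-0.4  0.2  0.5] open 0.5 grip 0.0
```

View pics/s9c.png

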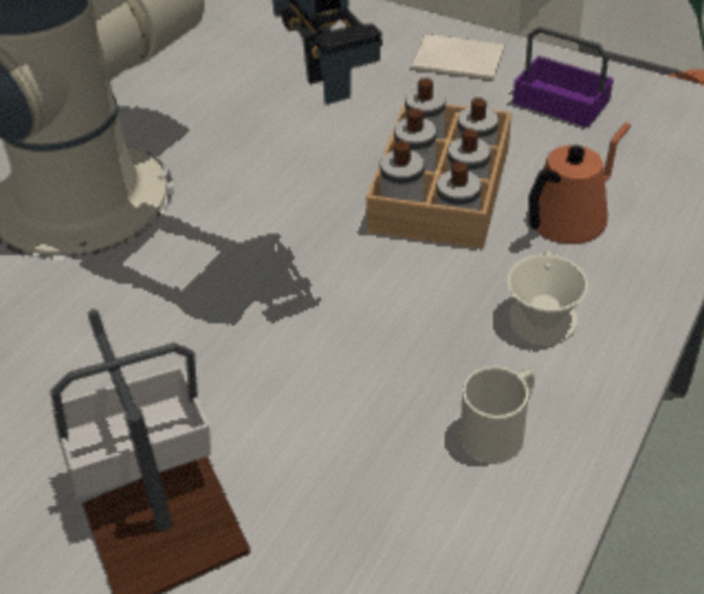

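View pics/t9c.png

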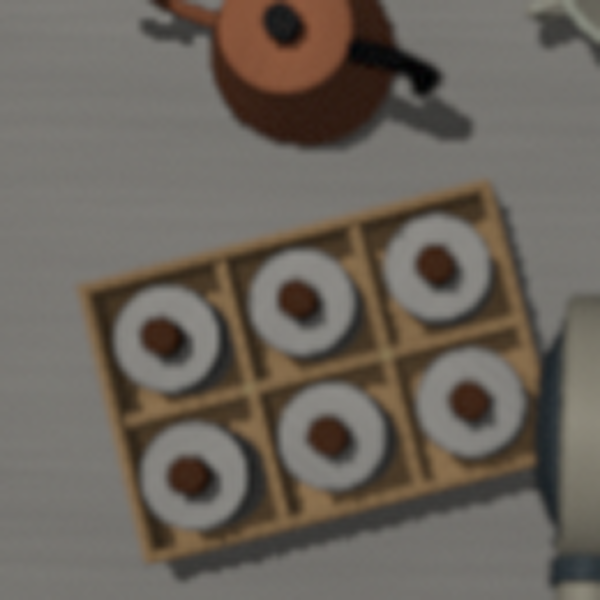

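All six canisters stand upright, one to a cell. The basket hangs on the hook, with the bar crossing it near (115,360) in the scene crop, and the kettle, dripper and mug have not moved.

```bash
python3 -c "
from rig import env
print(env.job_done())"
```

```text
the job is handed in; nothing more can be done
None
```

The basket hangs on the hook, all six canisters stand upright one to a cell in the crate, and the kettle, dripper and mug were left in place; I handed the job in at about 58 s, and no verdict was returned.

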